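# Empty the tumbler drum into its pan

## Robot

A 6-joint arm with a two-finger parallel gripper is mounted at the origin on a cart in front of the work surface, level with it; the furniture and walls round the work are solid. World frame = base frame: x ahead of the robot, y to its left, z up, the work surface at z = 0. Lengths are in m, angles in degrees, forces in N, time in s.
With the tool pointing down it reaches from about 0.3 to 0.75 m from the base axis. Payload 8.5 kg.
Tool frame: the origin (TCP) lies between the finger pads; the fingertips stand arm.tcp_to_tips ahead of it and the grasp point (between the pads) lies 5 mm behind it (arm.tcp_to_tips is the distance from the TCP to the fingertips, in m); z points along the fingers, y is the line along which they close (so a half turn about z gives the same grasp; the last joint's range is limited). The gripper opens to 88 mm and grips with 3 to 60 N. Pads are 18 mm wide; open, the fingers measure 123 mm over their backs; the gripper's body (75 mm by 187 mm) begins 45 mm behind the grasp point.
Start: joints at [53.841, 21.807, 74.336, -0, 83.858, -12.336], TCP at [0.222, 0.503, 0.253] pointing down, gripper open.
Joint ranges: [-178.18, 178.18], [-50.72, 133.34], [12.68, 142.11], [-81.47, 261.47], [9.98, 163.14], [-165.26, 165.26]. Speed limits (degrees/s): [136.94, 136.94, 180, 180, 180, 180].

## Interface

Orientations are given as a 3x3 rotation matrix whose columns are the frame's x, y, z axes.
In Python, from station import monitor, cams, sign_off, arm gives the robot as it stands. The module is installed in compiled form; this text tells all that it offers.
- The arm moves only by the tool carry_out, never from a script. Its argument "deltas" is a list of rows, each a list of 2 entries, a list of its own where there are three numbers: the shift along the tool's x, y, z in m, then the turn, a rotation vector about the tool's x, y, z in rad. In form: [[[x, y, z], [rx, ry, rz]], ...]. A call has 1 to 8 rows; each row shifts and turns the commanded pose from where the row before left it, along the tool's axes as they then stand; what a row does not reach is not made up. A row lasts 1/12 s, in which the tool goes at most 41.7 mm and 7.16 degrees, less where a joint would pass 70% of its speed; a pose out of reach is approached as far as the arm can. A call with a gripper value outside its range is refused whole. "jaw" is the opening, from 0 (shut) to 1 (fully open), set as the call begins (left out, the last holds). The fingers move at their own pace and stop on an object; "newtons" is the grip in N (left out, the last holds). Time passes only in rows, so rows that do not move let the fingers close. It gives the time, the measured TCP pose, the force, the opening and the grip force at its end, in the units of the state.
- monitor.get_obs(): the state, without advancing time (a new reading comes with each control period).
- cams.read_camera(name): name is "scene" or "side" or "wrist"; returns the picture (384x512x3 uint8, red, green, blue); there is no depth.
- cams.camera_params(name): a dict with "fovy" (degrees; the focal length in pixels is half the picture's height over the tangent of half this angle, whatever the lens; pixels are square), "cx", "cy" (the principal point, pixels), "rvec" (rotation vector, rad) and "tvec" (3), from world to camera coordinates, as OpenCV has them; the wrist camera has in their place "mount" (4x4, takes a point from camera to tool coordinates, whose origin is the TCP and whose axes are the flange's). Camera axes: x right, y down, z forward; pixel columns grow to the right and rows downward; lengths in m; the calibration is good to about 2 mm. A picture is of the moment at which its call begins: read the wrist's pose just before it. camera_params takes no time and is no camera call.
- sign_off(): hands the job in; it is judged then, once.
The state is a dict: "clock": time; "joint_positions": joint angles; "joint_vel": joint speeds; "joint_torque": joint torques, N m; "position": TCP position; "orientation": TCP orientation; "wrist_force": force on the tool from outside, world axes, zero at the start; "moment": the same for the moment, N m; "width": finger opening in m; "grip_force": force on a finger pad.
Only numpy, scipy, OpenCV 4.12 (cv2) and the standard library are available. Lean on these libraries where they do the work, as an engineer would, in place of code of your own. Each camera call takes 0.05 s, during which the arm holds its last target. There are 200 camera calls.

## Task

Slide the steel pan, handle towards the front, between the cradle's uprights until it is fully home under the drum at the rear bar. Then turn the drum by its crank, up over the top, until the port faces down and all four balls have dropped into the pan. Turn the drum back so that its port faces straight up again, leave the pan with the balls under it, and let go; do not knock over the two empty beakers.

Things in the scene. Friction and masses are not known exactly. Their poses are not given: they have to be found in the camera images.
- stand: Fixed cradle: two uprights (40 deep, inner faces y = +-51 mm) on skids (100 long, 12 high, inner faces y = +-48), joined by a rear bar 20 high (front face x = +47.5); bare bench between them. Origin on the bench under the middle of the drum. +x to the rear, -x to the open front, +y to the crank side, z up. The drum's axis runs along y, 115 above the bench.
- drum (a joint): Angle (rad) of the clear drum (radius 41, 66 long; underside 74 above the bench) about the cradle's y axis. 0: the open port (34 wide, 56 long) faces up; growing: crank goes from the front over the top to the rear; 3.14: port down. Stops -0.5 and 3.5. Friction 0.06 N m: it stays where left. Starts port roughly up; the four balls stay lowest in it and fall when the port gets there.
- crank_grip (a point): Middle of the crank's black grip: round bar, 16 diameter, 60 long, parallel to the drum's axis, fixed to the crank arm, 104 mm to +y of the cradle's middle and 42 from the axis. At the front (-x) at drum angle 0, top at 1.57, rear at 3.14. The crank arm is 30 from this point, on the drum's side. Held from above, the bar slips round between the fingers.
- pan_center (a point): Loose open steel pan, 84 (x) x 82 (y) x 28 mm high, walls 3 thick, 0.16 kg. Point at its middle, 14 above its underside; z up. A black bar handle sticks out along -x: 12 wide, 14 high, its centre line 29 above the underside, from x = -45 to -145 mm; grip it across at about x = -100.
- tall_center (a point): Tall empty glass beaker, 71 wide, 114 high, standing to the right of the cradle, beyond the pan; point half-way up. A bystander.
- small_center (a point): Small empty glass beaker, 52 wide, 68 high, standing near the front right; point half-way up. A bystander.
- ball1_center (a point): Centre of one of four loose steel balls, 16 mm in diameter, that start inside the drum.
- ball2_center (a point): Centre of one of four loose steel balls, 16 mm in diameter, that start inside the drum.
- ball3_center (a point): Centre of one of four loose steel balls, 16 mm in diameter, that start inside the drum.
- ball4_center (a point): Centre of one of four loose steel balls, 16 mm in diameter, that start inside the drum.

How it is judged (in metres and radians):
On the way, in this order (a step that is already met when the one before it is completed fails the run):
1. the pan stands on the bench, home under the drum, all four balls still in the drum (x of pan_center in the frame of stand between -0.018 and 0.02 m and y of pan_center in the frame of stand between -0.014 and 0.014 m and height (world z) of pan_center below 0.022 m and angle between pan_center's own z axis and vertical below 0.15 rad and angle between the x axis of pan_center and the x axis of stand, either way round below 0.25 rad and height (world z) of each of ball1_center, ball2_center, ball3_center, ball4_center above 0.06 m), for 0.2 s.
2. the port faces down and all four balls are in the pan, which is home (x of pan_center in the frame of stand between -0.018 and 0.02 m and y of pan_center in the frame of stand between -0.014 and 0.014 m and height (world z) of pan_center below 0.022 m and angle between pan_center's own z axis and vertical below 0.15 rad and angle between the x axis of pan_center and the x axis of stand, either way round below 0.25 rad and x of ball1_center in the frame of pan_center between -0.042 and 0.042 m and y of ball1_center in the frame of pan_center between -0.041 and 0.041 m and z of each of ball1_center, ball2_center, ball3_center, ball4_center in the frame of pan_center below 0.016 m and x of ball2_center in the frame of pan_center between -0.042 and 0.042 m and y of ball2_center in the frame of pan_center between -0.041 and 0.041 m and x of ball3_center in the frame of pan_center between -0.042 and 0.042 m and y of ball3_center in the frame of pan_center between -0.041 and 0.041 m and x of ball4_center in the frame of pan_center between -0.042 and 0.042 m and y of ball4_center in the frame of pan_center between -0.041 and 0.041 m and value of joint drum above 2.6 rad), for 0.2 s.
At the end, for the whole second after the job is handed in: The pan stands flat on the bench under the drum: its middle within 18 mm short of and 20 mm past the drum's axis, within 14 mm sideways of the cradle's middle, square to the cradle within 0.25 rad, at rest; all four balls lie in it; the drum is at rest with its port up within 0.35 rad (x of pan_center in the frame of stand between -0.018 and 0.02 m and y of pan_center in the frame of stand between -0.014 and 0.014 m and height (world z) of pan_center below 0.022 m and angle between pan_center's own z axis and vertical below 0.15 rad and angle between the x axis of pan_center and the x axis of stand, either way round below 0.25 rad and x of ball1_center in the frame of pan_center between -0.042 and 0.042 m and y of ball1_center in the frame of pan_center between -0.041 and 0.041 m and z of each of ball1_center, ball2_center, ball3_center, ball4_center in the frame of pan_center below 0.016 m and x of ball2_center in the frame of pan_center between -0.042 and 0.042 m and y of ball2_center in the frame of pan_center between -0.041 and 0.041 m and x of ball3_center in the frame of pan_center between -0.042 and 0.042 m and y of ball3_center in the frame of pan_center between -0.041 and 0.041 m and x of ball4_center in the frame of pan_center between -0.042 and 0.042 m and y of ball4_center in the frame of pan_center between -0.041 and 0.041 m and value of joint drum between -0.35 and 0.35 rad and velocity of joint drum between -0.1 and 0.1 rad/s and linear speed of pan below 0.02 m/s); the robot touches nothing.
It fails at once if an empty beaker is knocked over (angle between any of tall_center, small_center's own z axis and vertical above 0.6 rad).
It also fails if it takes over 70 s, if anything falls off the work surface, if the arm or the gripper's body presses on something with over 40 N, if the wrist force passes 120 N, or if a joint passes its speed limit or range.

## Working session

There is one attempt and no reset: what is moved stays moved. The work goes in short steps, Python scripts to look and compute and a tool call to move; the robot and the scene stay as the last step left them, time stands still between calls to the robot, and variables do not carry over. Pictures are saved under pics/ and viewed, at most 10 in all, crops included, and the job is handed in when it is done.

Besides the shell and the picture viewer there is one more tool, called as a command line: name --argument value ..., lists and objects as JSON in quotes. carry_out: Moves the arm, as the interface text tells. Its arguments: {"type":"object","properties":{"deltas":{"type":"array"},"jaw":{"type":"number"},"newtons":{"type":"number"}},"required":["deltas"]}

```bash
mkdir -p pics; ls; python3 - <<'E'
from station import monitor,cams,arm
import cv2,numpy as np
o=monitor.get_obs();print({k:np.round(v,3).tolist() for k,v in o.items()}, arm.tcp_to_tips)
for n in("scene","side","wrist"):
    p=cams.camera_params(n);print(n,p)
for n in("scene","side"):
    cv2.imwrite(f"pics/{n}0.png",cv2.resize(cams.read_camera(n)[...,::-1],(800,600),interpolation=cv2.INTER_CUBIC))
E
```

```text
pics
{'clock': 0.0, 'joint_positions': [53.84, 21.841, 74.384, -0.003, 83.86, -12.336], 'joint_vel': [0.095, -0.027, -0.039, -0.04, 0.017, 0.033], 'joint_torque': [0.001, -43.794, -22.456, 0.071, 0.035, -0.0], 'position': [0.222, 0.503, 0.252], 'orientation': [[-0.915, 0.404, -0.001], [0.404, 0.915, -0.001], [0.0, -0.001, -1.0]], 'wrist_force': [-0.485, 0.776, -0.343], 'moment': [0.002, 0.027, -0.043], 'grip_force': 0.0, 'width': 0.088} 0.014
scene {'fovy': 54.80516882492175, 'cx': 252.74381373287457, 'cy': 183.853725738067, 'rvec': array([ 2.18760032, -0.71310958,  0.34758028]), 'tvec': array([-0.38651878,  0.32249171,  0.61114659])}
side {'fovy': 54.288954326301, 'cx': 256.1129518011666, 'cy': 190.73333492565365, 'rvec': array([ 2.02058527, -0.33234651,  0.23000827]), 'tvec': array([-0.47799125,  0.191228  ,  0.79345022])}
wrist {'fovy': 58.46801165469334, 'cx': 262.7929219548576, 'cy': 193.48275382375456, 'mount': array([[-6.08255637e-04, -9.63592680e-01, -2.67373851e-01,
         6.84172669e-02],
       [ 9.99999675e-01, -4.44681546e-04, -6.72330357e-04,
         1.82461926e-04],
       [ 5.28956394e-04, -2.67374173e-01,  9.63592638e-01,
        -1.31180188e-01],
       [ 0.00000000e+00,  0.00000000e+00,  0.00000000e+00,
         1.00000000e+00]])}
```

View pics/scene0.png

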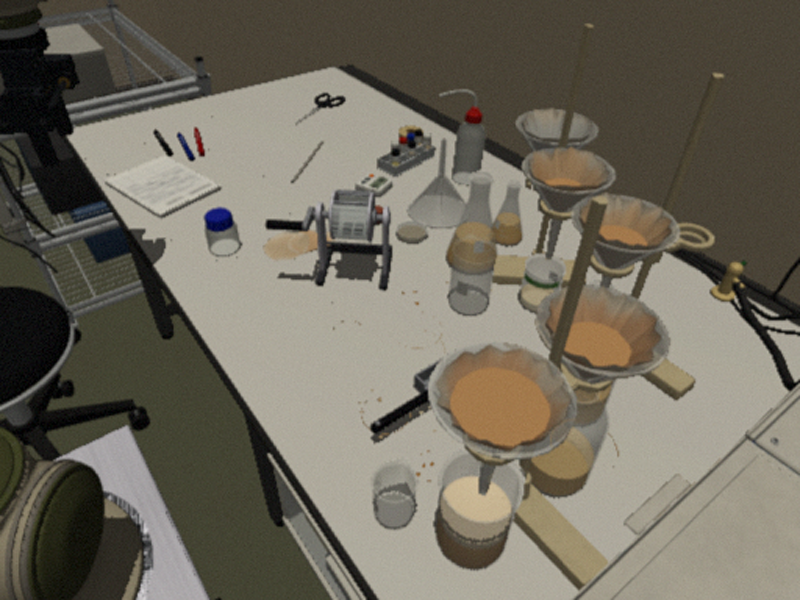

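View pics/side0.png

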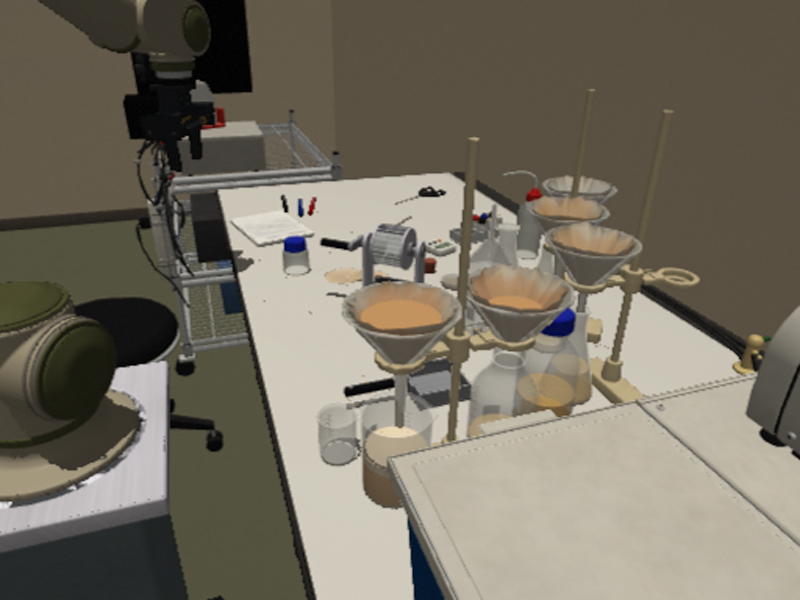

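Scene view: cradle with skid fronts at about (320,282) and (386,286), grip (268–308,224). The pan is around (430,380), with its handle from (375,428) to (430,396). The small beaker is at (395,495) and the tall beaker probably at (470,290). In the side view, the handle runs (346,390)–(410,376) and the pan is at (440,382).

```bash
cat > h.py <<'E'
from station import monitor,cams
import cv2,numpy as np
from scipy.spatial.transform import Rotation as R
def cam(n,o=None):
    p=cams.camera_params(n);f=192/np.tan(np.radians(p['fovy']/2))
    K=np.array([[f,0,p['cx']],[0,f,p['cy']],[0,0,1]])
    if n=="wrist":
        T=np.eye(4);T[:3,:3]=o['orientation'];T[:3,3]=o['position'];M=T@p['mount']
        return K,M[:3,:3],M[:3,3]
    Rm=cv2.Rodrigues(p['rvec'])[0];return K,Rm.T,-Rm.T@p['tvec']
def onz(C,u,v,z):
    K,A,c=C;d=A@np.linalg.solve(K,[u,v,1]);return c+d*(z-c[2])/d[2]
def proj(C,P):
    K,A,c=C;q=(np.atleast_2d(P)-c)@A@K.T;return q[:,:2]/q[:,2:]
def save(n,name,box=None,size=(800,600)):
    im=cams.read_camera(n)[...,::-1]
    if box: x0,y0,x1,y1=box;im=im[y0:y1,x0:x1]
    cv2.imwrite(f"pics/{name}.png",cv2.resize(im,size,interpolation=cv2.INTER_CUBIC))
E
python3 - <<'E'
from h import *
S=cam("scene");D=cam("side");k=.64
for n,u,v,z in [("skidL",320,282,.006),("skidR",386,286,.006),("gripout",268,224,.11),("gripin",308,225,.11),("hand0",376,428,.029),("hand1",430,396,.029),("small",395,518,0),("tall",470,305,0)]:
    print(n,onz(S,u*k,v*k,z).round(3))
for n,u,v,z in [("hand0",346,390,.029),("hand1",405,378,.029),("small",340,455,0),("panR",470,398,.028),("panRr",455,370,.028),("panFr",412,402,.028)]:
    print('side',n,onz(D,u*k,v*k,z).round(3))
E
```

```text
skidL [0.509 0.256 0.006]
skidR [0.595 0.181 0.006]
gripout [0.458 0.321 0.11 ]
gripin [0.51  0.281 0.11 ]
hand0 [ 0.405 -0.061  0.029]
hand1 [ 0.494 -0.062  0.029]
small [ 0.362 -0.161  0.   ]
tall [0.685 0.066 0.   ]
side hand0 [ 0.403 -0.054  0.029]
side hand1 [ 0.496 -0.052  0.029]
side small [ 0.368 -0.154  0.   ]
side panR [ 0.569 -0.127  0.028]
side panRr [ 0.578 -0.054  0.028]
side panFr [ 0.486 -0.11   0.028]
```

```bash
python3 - <<'E'
from h import *
S=cam("scene");D=cam("side");k=.64
def tri(a,b):
    P=[K@np.hstack([A.T,(-A.T@c)[:,None]]) for K,A,c in(S,D)]
    X=cv2.triangulatePoints(P[0],P[1],np.array(a)*k,np.array(b)*k)[:,0];X=X[:3]/X[3]
    return X.round(3), (proj(S,X)[0]/k-a).round(1)
for n,a,b in [("poleA",(598,203),(474,142)),("funnelA",(503,395),(400,308)),("beakA",(478,505),(398,460)),
 ("funnelB",(603,340),(515,288)),("poleB",(717,77),(668,113)),("small",(395,518),(340,455)),("hand0",(376,428),(346,390)),("gripout",(268,224),(322,243)),("drumtop",(355,192),(390,228))]:
    print(n,*tri(a,b))
E
```

```text
poleA [ 0.494 -0.226  0.418] [ 0.3 -0.4]
funnelA [ 0.421 -0.231  0.252] [-0.7  0.8]
beakA [ 0.43  -0.219  0.034] [-3.   3.4]
funnelB [ 0.547 -0.241  0.258] [ 2.8 -3.4]
poleB [ 0.805 -0.138  0.419] [ 0.2 -0.3]
small [ 0.363 -0.164  0.008] [ 2.1 -2.1]
hand0 [ 0.4   -0.068  0.039] [-0.2  0.2]
gripout [0.453 0.31  0.117] [-0.5  0.6]
drumtop [0.573 0.242 0.163] [-2.6  3.3]
```

carry_out --deltas '[[[0, 0, -0.01], [0, 0, -0.104]], [[0, 0, -0.01], [0, 0, -0.104]], [[0, 0, -0.01], [0, 0, -0.104]], [[0, 0, -0.01], [0, 0, -0.103]], [[-0.025, -0.025, 0], [0, 0, 0]], [[-0.025, -0.025, 0], [0, 0, 0]], [[-0.025, -0.025, 0], [0, 0, 0]], [[-0.025, -0.025, 0], [0, 0, 0]]]'

```text
clock: 0.77
position: [0.3227, 0.4018, 0.2925]
orientation: [[-1.0, 0.0, -0.0], [0.0, 1.0, -0.0], [0.0, -0.0, -1.0]]
wrist_force: [1.1, 0.8, -0.3]
width: 0.0884
grip_force: 0.0
```

carry_out --deltas '[[[-0.025, -0.025, 0], [0, 0, 0]], [[-0.025, -0.025, 0], [0, 0, 0]], [[-0.025, -0.025, 0], [0, 0, 0]], [[-0.025, -0.025, 0], [0, 0, 0]], [[-0.025, -0.025, 0], [0, 0, 0]], [[-0.025, -0.025, 0], [0, 0, 0]], [[0, 0, 0], [0, 0, 0]], [[0, 0, 0], [0, 0, 0]]]'

```text
clock: 1.43
position: [0.4726, 0.2519, 0.2921]
orientation: [[-1.0, 0.004, -0.001], [0.004, 1.0, -0.0], [0.001, -0.0, -1.0]]
wrist_force: [-0.2, 0.9, 0.0]
width: 0.0882
grip_force: 0.0
```

```bash
python3 - <<'E'
from h import *
import json
o=monitor.get_obs();print(o['position'],o['clock'])
save("wrist","w1")
json.dump({k:np.array(o[k]).tolist() for k in('position','orientation')},open('w1.json','w'))
E
```

```text
[0.4726415  0.25187665 0.2921026 ] 1.4333
```

View pics/w1.png

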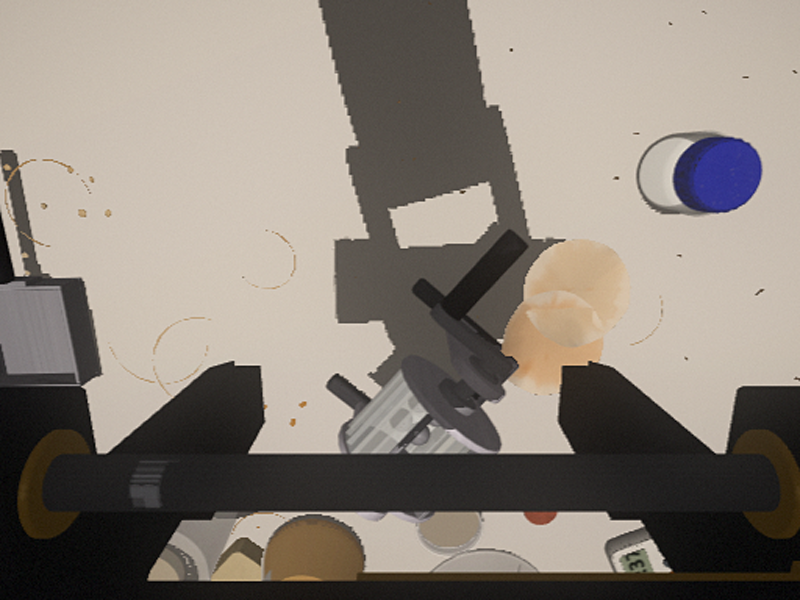

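Wrist view: the grip's axis runs from (518,238) to about (450,308), the skid front ends are at about (427,288) and (340,383), and the pan edge is at far left, x≈68–95.

```bash
python3 - <<'E'
from h import *
import json
o=json.load(open('w1.json'));o={k:np.array(v) for k,v in o.items()}
C=cam("wrist",o);k=.64
P={}
for n,u,v,z in [("gripout",518,238,.12),("gripin",452,308,.12),("skL",427,286,.012),("skR",342,381,.012),("panFLcorner",80,280,.028),("panRL",100,377,.028),("panRLtop",66,290,.028)]:
    P[n]=onz(C,u*k,v*k,z);print(n,P[n].round(4))
d=P['gripout']-P['gripin'];print(np.degrees(np.arctan2(-d[0],d[1])),np.linalg.norm(d))
d=P['skL']-P['skR'];yaw=np.arctan2(-d[0],d[1]);print(np.degrees(yaw),np.linalg.norm(d))
# fit stand model: origin,yaw, drum angle via grip points
from scipy.optimize import least_squares
obs=np.array([(518,238),(427,286),(342,381)])*k
def model(p):
    x,y,t,a=p;c,s=np.cos(t),np.sin(t)
    L=[(-.042*np.cos(a),.134,.115+.042*np.sin(a)),(-.042*np.cos(a),.074,.115+.042*np.sin(a)),(-.05,.054,.010),(-.05,-.054,.010)]
    return np.array([(x+c*q[0]-s*q[1],y+s*q[0]+c*q[1],q[2]) for q in L])
ob=np.array([(518,238),(451,308),(427,288),(341,384)])*k
so=np.array([(268,224),(308,225),(320,282),(387,287)])*k
def f(p):
    m=model(p);return np.r_[(proj(C,m)-ob).ravel(),.5*(proj(cam('scene'),m)-so).ravel()]
r=least_squares(f,[.58,.256,.8,0.]);print(r.x.round(4),np.degrees(r.x[2]),r.fun.round(1))
E
```

```text
gripout [0.4505 0.3129 0.12  ]
gripin [0.4917 0.276  0.12  ]
skL [0.5046 0.2645 0.012 ]
skR [0.5854 0.1942 0.012 ]
panFLcorner [0.495  0.0014 0.028 ]
panRL [0.5742 0.004  0.028 ]
panRLtop [ 0.5027 -0.0106  0.028 ]
48.228905874880596 0.05528211367044514
49.00956002185371 0.10704936198560705
[ 0.5806  0.2641  0.8887 -0.1611] 50.916741379319745 [ 1.4 -2.   2.3  1.9 -4.2  0.3 -1.3  1.4 -0.9  1.2 -2.   1.3 -0.7 -0.8
 -2.1 -1.6]
```

carry_out --deltas '[[[0.009, -0.035, 0.002], [0, 0, 0]], [[0.009, -0.035, 0.002], [0, 0, 0]], [[0.009, -0.035, 0.002], [0, 0, 0]], [[0.009, -0.035, 0.002], [0, 0, 0]], [[0.009, -0.035, 0.002], [0, 0, 0]], [[0.009, -0.035, 0.002], [0, 0, 0]], [[0.009, -0.035, 0.002], [0, 0, 0]], [[0.009, -0.035, 0.002], [0, 0, 0]]]'

```text
clock: 2.15
position: [0.3985, -0.027, 0.2769]
orientation: [[-1.0, -0.002, 0.001], [-0.002, 1.0, 0.0], [-0.001, 0.0, -1.0]]
wrist_force: [1.1, -0.0, -0.4]
width: 0.088
grip_force: 0.0
```

carry_out --deltas '[[[0, 0, 0], [0, 0, 0]], [[0, 0, 0], [0, 0, 0]]]'

```text
clock: 2.32
position: [0.3992, -0.0271, 0.2769]
orientation: [[-1.0, 0.003, 0.0], [0.003, 1.0, 0.0], [-0.0, 0.0, -1.0]]
wrist_force: [0.7, 0.3, -0.4]
width: 0.0884
grip_force: 0.0
```

```bash
python3 - <<'E'
from h import *
import json
o=monitor.get_obs();print(o['position'],o['clock'])
save("wrist","w2")
json.dump({k:np.array(o[k]).tolist() for k in('position','orientation')},open('w2.json','w'))
E
```

```text
[ 0.39915638 -0.02707224  0.27685221] 2.3167
```

View pics/w2.png

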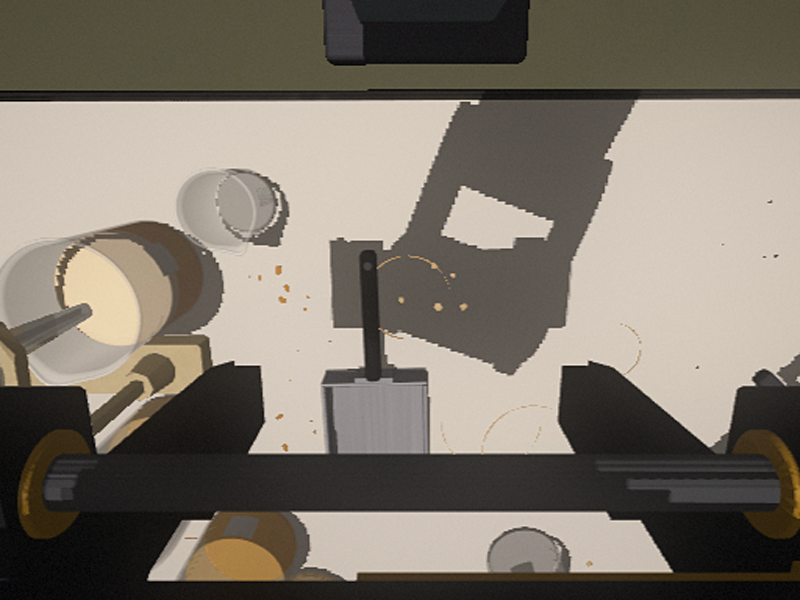

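Wrist view: the handle runs from (368,252) to (374,378), the pan's front rim from (322,371) to (428,369), and the small beaker is at (240,210). A beaker, probably the tall one, is at (525,550).

```bash
python3 - <<'E'
from h import *
import json
o=json.load(open('w2.json'));o={k:np.array(v) for k,v in o.items()}
C=cam("wrist",o);k=.64
for n,u,v,z in [("hend",368,252,.036),("hroot",374,378,.036),("rimL",322,371,.028),("rimR",428,369,.028),("smallbase",250,205,0),("smalltop",222,208,.068),("tallbase?",535,555,0),("talltop",525,550,.114)]:
    print(n,onz(C,u*k,v*k,z).round(4))
E
```

```text
hend [ 0.3972 -0.057   0.036 ]
hroot [ 0.4928 -0.0549  0.036 ]
rimL [ 0.4903 -0.095   0.028 ]
rimR [ 0.489  -0.0142  0.028 ]
smallbase [ 0.3676 -0.1478  0.    ]
smalltop [ 0.3633 -0.1454  0.068 ]
tallbase? [0.6826 0.0849 0.    ]
talltop [0.5804 0.0469 0.114 ]
```

carry_out --deltas '[[[-0.0155, -0.0147, 0], [0, 0, -0.01]], [[-0.0155, -0.0147, 0], [0, 0, -0.01]], [[0, 0, 0.03], [0, 0, 0]], [[0, 0, 0.03], [0, 0, 0]], [[0, 0, 0.03], [0, 0, 0]], [[0, 0, 0.03], [0, 0, 0]], [[0, 0, 0.03], [0, 0, 0]], [[0, 0, 0], [0, 0, 0]]]' --jaw 0.6

```text
clock: 3.03
position: [0.4291, -0.0535, 0.123]
orientation: [[-1.0, -0.022, -0.008], [-0.022, 1.0, 0.004], [0.008, 0.004, -1.0]]
wrist_force: [-0.0, 0.2, -1.1]
width: 0.0531
grip_force: 0.0
```

carry_out --deltas '[[[0, 0, 0.02], [0, 0, 0]], [[0, 0, 0.02], [0, 0, 0]], [[0, 0, 0.02], [0, 0, 0]], [[0, 0, 0.02], [0, 0, 0]], [[0, 0, 0.01], [0, 0, 0]], [[0, 0, 0.008], [0, 0, 0]], [[0, 0, 0], [0, 0, 0]], [[0, 0, 0], [0, 0, 0]]]'

```text
clock: 3.7
position: [0.4315, -0.0558, 0.0295]
orientation: [[-1.0, -0.021, 0.001], [-0.021, 1.0, -0.0], [-0.001, -0.0, -1.0]]
wrist_force: [0.8, 0.0, 0.1]
width: 0.0533
grip_force: 0.0
```

Close and check.

carry_out --deltas '[[[0, 0, 0.002], [0, 0, 0]], [[0, 0, 0], [0, 0, 0]], [[0, 0, 0], [0, 0, 0]], [[0, 0, 0], [0, 0, 0]], [[0, 0, 0], [0, 0, 0]], [[0, 0, 0], [0, 0, 0]]]' --jaw 0.0 --newtons 30

```text
clock: 4.2
position: [0.4309, -0.0564, 0.0269]
orientation: [[-1.0, -0.019, 0.0], [-0.019, 1.0, -0.0], [-0.0, -0.0, -1.0]]
wrist_force: [-0.5, 0.0, 0.7]
width: 0.0153
grip_force: 0.0
```

```bash
cat > plan.py <<'E'
from h import *
def plan(tgt,yaw,n,z=None):
    "rows in current tool frame: straight path of TCP, yaw of -toolx"
    o=monitor.get_obs();p=np.array(o['position']);A=np.array(o['orientation'])
    y0=np.arctan2(-A[1,0],-A[0,0]);dy=(np.radians(yaw)-y0)/n
    d=(np.array(tgt)-p)/n
    for i in range(n):
        B=R.from_euler('z',dy*i).as_matrix()@A
        print((B.T@d).round(4).tolist(),round(-dy,4))
E
python3 - <<'E'
from plan import *
o=monitor.get_obs();print(o['position'],o['width'],o['grip_force'])
plan([.430,.084,o['position'][2]],49.5,12)
E
```

```text
[ 0.43090343 -0.05635573  0.02688417] 0.015282367772877191 0.0
[-0.0001, 0.0117, -0.0] -0.0704
[-0.001, 0.0117, -0.0] -0.0704
[-0.0018, 0.0116, -0.0] -0.0704
[-0.0026, 0.0114, -0.0] -0.0704
[-0.0034, 0.0112, -0.0] -0.0704
[-0.0042, 0.0109, -0.0] -0.0704
[-0.0049, 0.0106, 0.0] -0.0704
[-0.0057, 0.0102, 0.0] -0.0704
[-0.0064, 0.0098, 0.0] -0.0704
[-0.007, 0.0093, 0.0] -0.0704
[-0.0077, 0.0088, 0.0] -0.0704
[-0.0083, 0.0083, 0.0] -0.0704
```

carry_out --deltas '[[[0, 0, 0], [0, 0, 0]], [[0, 0, 0], [0, 0, 0]], [[0, 0, 0], [0, 0, 0]], [[0, 0, 0], [0, 0, 0]]]'

```text
clock: 4.53
position: [0.4309, -0.0564, 0.0268]
orientation: [[-1.0, -0.019, 0.0], [-0.019, 1.0, -0.0], [-0.0, -0.0, -1.0]]
wrist_force: [-0.7, -1.0, 0.5]
width: 0.0117
grip_force: 30.0
```

carry_out --deltas '[[[0, 0.006, 0], [0, 0, -0.035]], [[0, 0.006, 0], [0, 0, -0.035]], [[-0.0005, 0.006, 0], [0, 0, -0.035]], [[-0.0005, 0.006, 0], [0, 0, -0.035]], [[-0.001, 0.006, 0], [0, 0, -0.035]], [[-0.001, 0.006, 0], [0, 0, -0.035]], [[-0.0013, 0.0057, 0], [0, 0, -0.035]], [[-0.0013, 0.0057, 0], [0, 0, -0.035]]]'

```text
clock: 5.2
position: [0.4297, -0.0077, 0.0268]
orientation: [[-0.954, -0.298, 0.0], [-0.298, 0.954, -0.0], [-0.0, -0.0, -1.0]]
wrist_force: [0.6, -1.5, 0.3]
width: 0.0115
grip_force: 30.0
```

carry_out --deltas '[[[-0.0017, 0.0056, 0], [0, 0, -0.035]], [[-0.0017, 0.0056, 0], [0, 0, -0.035]], [[-0.0021, 0.0055, 0], [0, 0, -0.035]], [[-0.0021, 0.0055, 0], [0, 0, -0.035]], [[-0.0025, 0.0053, 0], [0, 0, -0.035]], [[-0.0025, 0.0053, 0], [0, 0, -0.035]], [[-0.0028, 0.0051, 0], [0, 0, -0.035]], [[-0.0028, 0.0051, 0], [0, 0, -0.035]]]'

```text
clock: 5.87
position: [0.4287, 0.039, 0.0268]
orientation: [[-0.835, -0.55, 0.0], [-0.55, 0.835, -0.0], [-0.0, -0.0, -1.0]]
wrist_force: [0.3, -1.2, 0.4]
width: 0.0117
grip_force: 30.0
```

carry_out --deltas '[[[-0.0032, 0.0049, 0], [0, 0, -0.035]], [[-0.0032, 0.0049, 0], [0, 0, -0.035]], [[-0.0035, 0.0046, 0], [0, 0, -0.035]], [[-0.0035, 0.0046, 0], [0, 0, -0.035]], [[-0.0038, 0.0044, 0], [0, 0, -0.035]], [[-0.0038, 0.0044, 0], [0, 0, -0.035]], [[-0.0041, 0.0041, 0], [0, 0, -0.035]], [[-0.0041, 0.0041, 0], [0, 0, -0.035]]]'

```text
clock: 6.53
position: [0.4278, 0.0855, 0.0267]
orientation: [[-0.65, -0.76, 0.0], [-0.76, 0.65, -0.0], [-0.0, -0.0, -1.0]]
wrist_force: [1.0, -1.6, 1.3]
width: 0.0118
grip_force: 30.0
```

```bash
python3 - <<'E'
from h import *
import json
o=monitor.get_obs();print(o['position'],o['clock'],o['grip_force'],o['wrist_force'])
save("wrist","w3")
json.dump({k:np.array(o[k]).tolist() for k in('position','orientation')},open('w3.json','w'))
im=cams.read_camera("scene")[90:300,150:360,::-1]
cv2.imwrite("pics/s3.png",cv2.resize(im,(600,600),interpolation=cv2.INTER_CUBIC))
E
```

```text
[0.42780193 0.08545154 0.02674679] 6.5333 29.989099837839603 [ 0.97180617 -1.62487018  1.25322521]
```

View pics/w3.png

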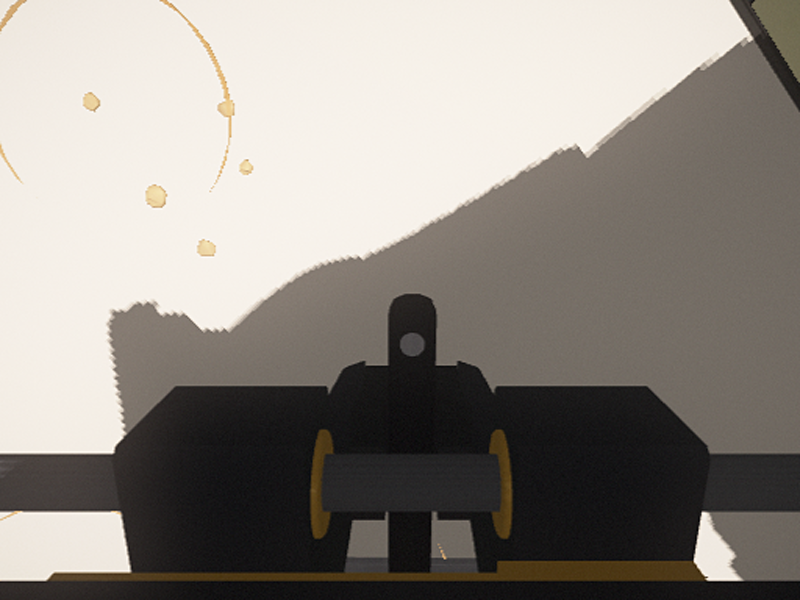

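View pics/s3.png

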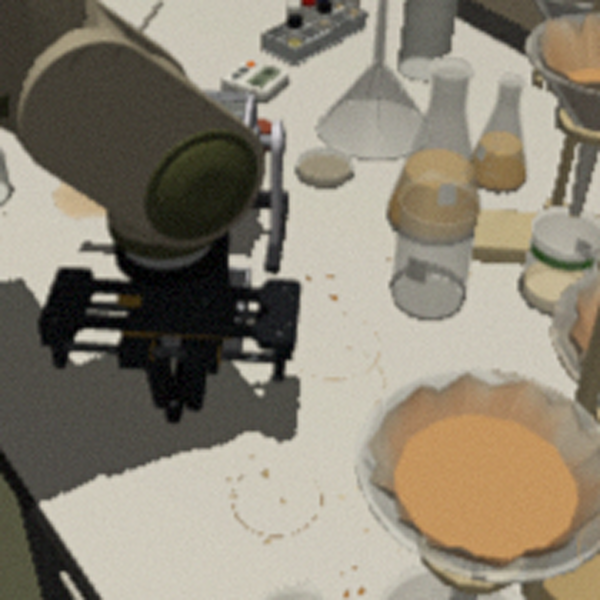

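```bash
python3 - <<'E'
import cv2,numpy as np
a=cv2.imread('pics/w1.png')[225:475,320:536];b=cv2.imread('pics/scene0.png')[170:300,260:400]
a=cv2.resize(a,None,fx=2,fy=2,interpolation=cv2.INTER_CUBIC) # 432x500
b=cv2.resize(b,None,fx=2.6,fy=2.6,interpolation=cv2.INTER_CUBIC) #364x338
m=np.zeros((500,800,3),np.uint8);m[:500,:432]=a;m[:b.shape[0],434:434+b.shape[1]]=b
m=cv2.convertScaleAbs(m,alpha=1.7,beta=15)
cv2.imwrite('pics/m1.png',m)
E
```

```text
(no output)
```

View pics/m1.png

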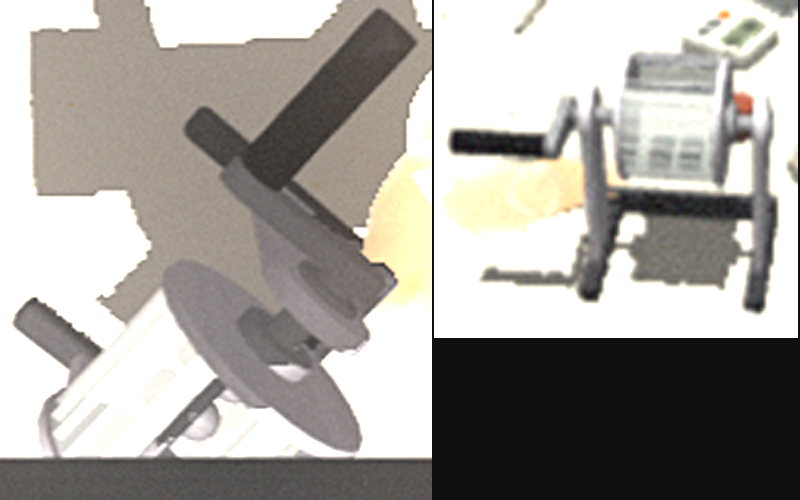

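```bash
python3 - <<'E'
from h import *
import json
from scipy.optimize import least_squares
o=json.load(open('w1.json'));o={k:np.array(v) for k,v in o.items()}
C=cam("wrist",o);S=cam("scene");k=.64
def model(p):
    x,y,t,a,xs=p;c,s=np.cos(t),np.sin(t)
    L=[(-.042*np.cos(a),.134,.115+.042*np.sin(a)),(-.042*np.cos(a),.074,.115+.042*np.sin(a)),(xs,.054,.010),(xs,-.054,.010),(0,.034,.115)]
    return np.array([(x+c*q[0]-s*q[1],y+s*q[0]+c*q[1],q[2]) for q in L])
ow=np.array([(518.5,237.5),(452,310),(418.5,282),(332,378),(451,402.5)])*k
os=np.array([(267,224),(304,225.4),(319.6,282),(384.2,286)])*k
for w,ws in((1,.0),(1,1),(.0,1)):
    def f(p):
        m=model(p);return np.r_[w*(proj(C,m)-ow).ravel(),ws*(proj(S,m[:4])-os).ravel(),(p[4]+.05)*300]
    r=least_squares(f,[.58,.256,.85,0.,-.05],loss='soft_l1')
    x,y,t=r.x[:3];print(r.x.round(4),np.degrees(t).round(2),"lat",round(-np.sin(t)*x+np.cos(t)*y,4),r.fun.round(1))
E
```

```text
[ 0.5784  0.2557  0.8213 -0.275  -0.049 ] 47.06 lat -0.2492 [ 1.2  0.2 -0.6 -0.9 -0.8  3.  -1.9  0.8  2.3 -1.3 -0.   0.  -0.   0.
 -0.  -0.  -0.  -0.   0.3]
[ 0.578   0.2552  0.8255 -0.0086 -0.0485] 47.3 lat -0.2517 [ 1.2  0.2 -2.   0.8 -1.2  2.9 -2.1  1.   1.6 -1.7 -1.1  0.4 -1.5  1.3
 -1.2 -0.7 -2.5 -0.   0.4]
[ 0.5806  0.2534  0.8661  0.1181 -0.05  ] 49.62 lat -0.2782 [-0.   0.  -0.   0.  -0.   0.  -0.   0.  -0.  -0.  -0.  -0.2  0.   0.2
  0.5  0.2 -0.5 -0.1  0. ]
```

```bash
python3 - <<'E'
from plan import *
plan([.4385,.099,.0267],48,4)
E
```

```text
[-0.0043, 0.0001, 0.0] 0.0061
[-0.0043, 0.0001, 0.0] 0.0061
[-0.0043, 0.0001, 0.0] 0.0061
[-0.0043, 0.0002, 0.0] 0.0061
```

carry_out --deltas '[[[-0.0043, 0.0001, 0], [0, 0, 0.006]], [[-0.0043, 0.0001, 0], [0, 0, 0.006]], [[-0.0043, 0.0001, 0], [0, 0, 0.006]], [[-0.0043, 0.0002, 0], [0, 0, 0.006]], [[0, 0, 0], [0, 0, 0]]]'

```text
clock: 7.05
position: [0.4395, 0.0986, 0.0268]
orientation: [[-0.671, -0.741, 0.001], [-0.741, 0.671, 0.0], [-0.001, -0.001, -1.0]]
wrist_force: [0.5, 0.5, 1.4]
width: 0.0117
grip_force: 30.0
```

```bash
python3 - <<'E'
from h import *
o=monitor.get_obs();print(o['position'])
a=cams.read_camera("scene")[110:230,160:300,::-1];b=cams.read_camera("side")[125:245,190:330,::-1]
m=np.hstack([a,b]);m=cv2.resize(m,None,fx=2.857,fy=2.857,interpolation=cv2.INTER_CUBIC)
cv2.imwrite('pics/m2.png',cv2.convertScaleAbs(m,alpha=1.6,beta=10))
E
```

```text
[0.43949666 0.09862005 0.02675494]
```

View pics/m2.png

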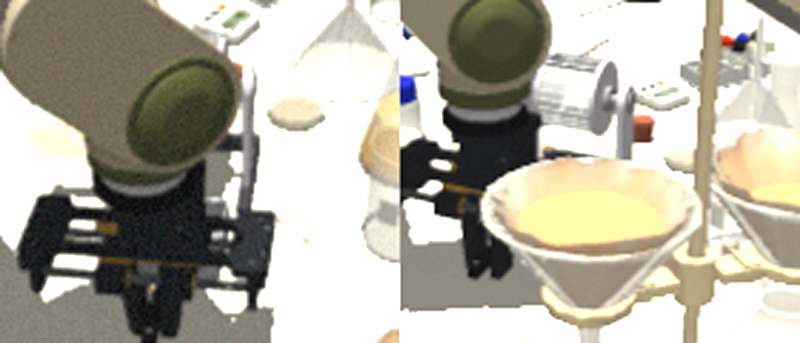

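The arm hides the entry in both views, so I'll insert by force feedback in small strokes.

carry_out --deltas '[[[-0.004, 0, 0], [0, 0, 0]], [[-0.004, 0, 0], [0, 0, 0]], [[-0.004, 0, 0], [0, 0, 0]], [[-0.004, 0, 0], [0, 0, 0]], [[-0.004, 0, 0], [0, 0, 0]], [[-0.004, 0, 0], [0, 0, 0]]]'

```text
clock: 7.65
position: [0.4551, 0.1163, 0.0267]
orientation: [[-0.671, -0.742, -0.0], [-0.742, 0.671, -0.0], [0.0, 0.0, -1.0]]
wrist_force: [-1.3, -1.9, 1.7]
width: 0.0117
grip_force: 30.0
```

carry_out --deltas '[[[-0.004, 0, 0], [0, 0, 0]], [[-0.004, 0, 0], [0, 0, 0]], [[-0.004, 0, 0], [0, 0, 0]], [[-0.004, 0, 0], [0, 0, 0]], [[-0.004, 0, 0], [0, 0, 0]]]'

```text
clock: 8.07
position: [0.4686, 0.1311, 0.0267]
orientation: [[-0.671, -0.741, -0.0], [-0.741, 0.671, -0.0], [0.0, -0.0, -1.0]]
wrist_force: [-1.5, -0.9, 1.0]
width: 0.012
grip_force: 30.0
```

carry_out --deltas '[[[-0.004, 0, 0], [0, 0, 0]], [[-0.004, 0, 0], [0, 0, 0]], [[-0.004, 0, 0], [0, 0, 0]], [[-0.004, 0, 0], [0, 0, 0]]]'

```text
clock: 8.4
position: [0.4793, 0.1429, 0.0267]
orientation: [[-0.671, -0.741, -0.0], [-0.741, 0.671, -0.0], [0.0, 0.0, -1.0]]
wrist_force: [-0.2, -1.9, 1.9]
width: 0.0115
grip_force: 30.0
```

carry_out --deltas '[[[-0.004, 0, 0], [0, 0, 0]], [[-0.004, 0, 0], [0, 0, 0]], [[-0.004, 0, 0], [0, 0, 0]], [[-0.004, 0, 0], [0, 0, 0]], [[-0.004, 0, 0], [0, 0, 0]], [[-0.004, 0, 0], [0, 0, 0]], [[-0.004, 0, 0], [0, 0, 0]], [[-0.004, 0, 0], [0, 0, 0]]]'

```text
clock: 9.07
position: [0.5008, 0.1666, 0.0267]
orientation: [[-0.671, -0.741, -0.0], [-0.741, 0.671, 0.0], [0.0, 0.0, -1.0]]
wrist_force: [-1.4, -0.9, 1.0]
width: 0.0119
grip_force: 30.0
```

carry_out --deltas '[[[-0.003, 0, 0], [0, 0, 0]], [[-0.003, 0, 0], [0, 0, 0]], [[-0.003, 0, 0], [0, 0, 0]]]'

```text
clock: 9.32
position: [0.5067, 0.1732, 0.0267]
orientation: [[-0.671, -0.741, -0.0], [-0.741, 0.671, -0.0], [0.0, 0.0, -1.0]]
wrist_force: [-1.4, -1.0, 1.9]
width: 0.0115
grip_force: 30.0
```

carry_out --deltas '[[[-0.002, 0, 0], [0, 0, 0]], [[-0.002, 0, 0], [0, 0, 0]]]'

```text
clock: 9.48
position: [0.5092, 0.1761, 0.0267]
orientation: [[-0.671, -0.742, -0.0], [-0.742, 0.671, -0.0], [0.0, 0.0, -1.0]]
wrist_force: [-6.3, -11.0, 3.8]
width: 0.0117
grip_force: 30.0
```

Contact with the rear bar (about 13 N), so the pan is home. I'll relieve it slightly, open and lift.

carry_out --deltas '[[[0.002, 0, 0], [0, 0, 0]], [[0, 0, 0], [0, 0, 0]], [[0, 0, 0], [0, 0, 0]]]'

```text
clock: 9.73
position: [0.5081, 0.1746, 0.0268]
orientation: [[-0.671, -0.741, 0.001], [-0.741, 0.671, 0.0], [-0.001, -0.0, -1.0]]
wrist_force: [0.1, 1.2, 0.7]
width: 0.0113
grip_force: 30.0
```

carry_out --deltas '[[[0, 0, 0], [0, 0, 0]], [[0, 0, 0], [0, 0, 0]], [[0, 0, 0], [0, 0, 0]], [[0, 0, 0], [0, 0, 0]], [[0, 0, 0], [0, 0, 0]]]' --jaw 0.5

```text
clock: 10.15
position: [0.5079, 0.1745, 0.0267]
orientation: [[-0.671, -0.741, -0.0], [-0.741, 0.671, -0.0], [0.0, 0.0, -1.0]]
wrist_force: [-0.4, 0.1, 0.5]
width: 0.0428
grip_force: 0.0
```

carry_out --deltas '[[[0, 0, -0.015], [0, 0, 0]], [[0, 0, -0.03], [0, 0, 0]], [[0, 0, -0.035], [0, 0, 0]], [[0, 0, -0.035], [0, 0, 0]], [[0, 0, -0.035], [0, 0, 0]], [[0, 0, -0.035], [0, 0, 0]], [[0, 0, -0.035], [0, 0, 0]], [[0, 0, -0.035], [0, 0, 0]]]'

```text
clock: 10.82
position: [0.5074, 0.1744, 0.2836]
orientation: [[-0.671, -0.741, 0.0], [-0.741, 0.671, 0.0], [-0.0, 0.0, -1.0]]
wrist_force: [0.7, -0.0, -0.0]
width: 0.0441
grip_force: 0.0
```

```bash
python3 - <<'E'
from plan import *
o=monitor.get_obs();print(o['position'],o['joint_positions'])
plan([.473,.294,.29],48-90,14)
E
```

```text
[0.50736228 0.17444074 0.28364764] [ 6.32232299e+00  1.92672526e+01  7.30989214e+01  2.01284722e-03
  8.76318194e+01 -1.31530861e+02]
[-0.0047, 0.0076, -0.0005] 0.112
[-0.0038, 0.008, -0.0005] 0.112
[-0.0029, 0.0084, -0.0005] 0.112
[-0.0019, 0.0087, -0.0005] 0.112
[-0.001, 0.0088, -0.0005] 0.112
[0.0, 0.0089, -0.0005] 0.112
[0.001, 0.0088, -0.0005] 0.112
[0.002, 0.0087, -0.0005] 0.112
[0.003, 0.0084, -0.0005] 0.112
[0.0039, 0.008, -0.0005] 0.112
[0.0048, 0.0075, -0.0005] 0.112
[0.0056, 0.0069, -0.0005] 0.112
[0.0063, 0.0063, -0.0005] 0.112
[0.007, 0.0055, -0.0005] 0.112
```

carry_out --deltas '[[[-0.0047, 0.0076, 0], [0, 0, 0.112]], [[-0.0038, 0.008, 0], [0, 0, 0.112]], [[-0.0029, 0.0084, 0], [0, 0, 0.112]], [[-0.0019, 0.0087, 0], [0, 0, 0.112]], [[-0.001, 0.0088, 0], [0, 0, 0.112]], [[0, 0.0089, 0], [0, 0, 0.112]], [[0.001, 0.0088, 0], [0, 0, 0.112]]]'

```text
clock: 11.4
position: [0.4905, 0.2347, 0.2817]
orientation: [[-0.999, -0.046, -0.0], [-0.046, 0.999, -0.0], [0.0, -0.0, -1.0]]
wrist_force: [-0.7, 0.9, -1.2]
width: 0.0442
grip_force: 0.0
```

carry_out --deltas '[[[0.002, 0.0087, 0], [0, 0, 0.112]], [[0.003, 0.0084, 0], [0, 0, 0.112]], [[0.0039, 0.008, 0], [0, 0, 0.112]], [[0.0048, 0.0075, 0], [0, 0, 0.112]], [[0.0056, 0.0069, 0], [0, 0, 0.112]], [[0.0063, 0.0063, 0], [0, 0, 0.112]], [[0.007, 0.0055, 0], [0, 0, 0.112]], [[0, 0, 0], [0, 0, 0]]]'

```text
clock: 12.07
position: [0.4729, 0.2952, 0.2816]
orientation: [[-0.741, 0.671, -0.0], [0.671, 0.741, 0.0], [0.0, -0.0, -1.0]]
wrist_force: [0.0, 1.1, 0.0]
width: 0.0443
grip_force: 0.0
```

carry_out --deltas '[[[0, 0, 0], [0, 0, 0]]]'

```text
clock: 12.15
position: [0.4733, 0.2942, 0.2816]
orientation: [[-0.746, 0.666, -0.0], [0.666, 0.746, -0.0], [0.0, -0.0, -1.0]]
wrist_force: [0.4, 0.2, -0.2]
width: 0.0441
grip_force: 0.0
```

```bash
python3 - <<'E'
from h import *
import json
o=monitor.get_obs();print(o['position'],o['orientation'],o['clock'])
save("wrist","w4")
json.dump({k:np.array(o[k]).tolist() for k in('position','orientation')},open('w4.json','w'))
E
```

```text
[0.47331463 0.29424142 0.28161671] [[-7.46084237e-01  6.65851519e-01 -2.57618763e-04]
 [ 6.65851569e-01  7.46084192e-01 -2.58510384e-04]
 [ 2.00757548e-05 -3.64406379e-04 -9.99999933e-01]] 12.15
```

View pics/w4.png

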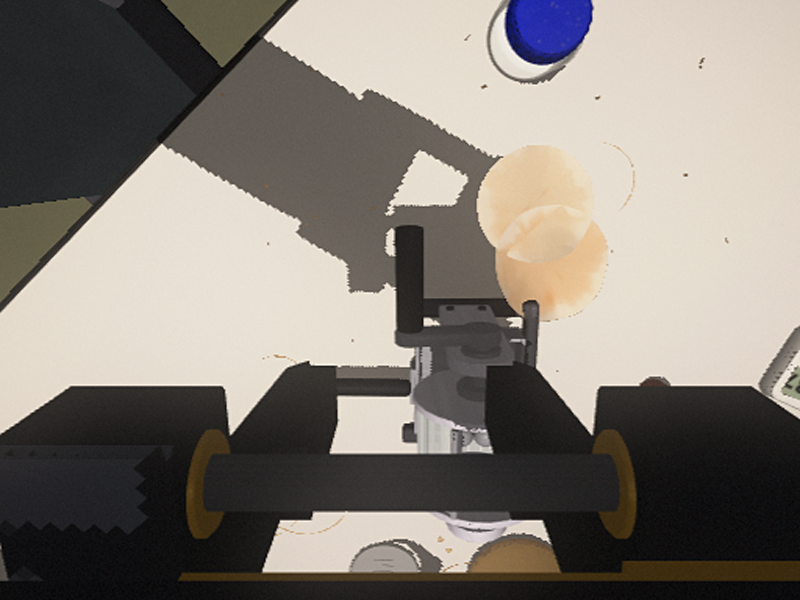

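Wrist view: the crank grip is upright in the picture, (409,228)–(408,332), so it is parallel to the tool's x axis. The pan handle is visible at (335–410,384), in under the drum.

```bash
python3 - <<'E'
from h import *
import json
o=json.load(open('w4.json'));o={k:np.array(v) for k,v in o.items()}
C=cam("wrist",o);k=.64;A=o['orientation']
for z in(.1,.11,.12,.13):
    a,b=onz(C,409*k,229*k,z),onz(C,408*k,331*k,z)
    w=np.linalg.norm(onz(C,396*k,280*k,z)-onz(C,422*k,280*k,z))
    print(z,((a+b)/2).round(4),'tool',(A.T@((a+b)/2-o['position'])).round(4),np.linalg.norm(a-b).round(4),w.round(4))
h=onz(C,375*k,384*k,.034);print('handle',h, A.T@(h-o['position']))
E
```

```text
0.1 [0.4764 0.2897 0.1   ] tool [-0.0053 -0.0012  0.1816] 0.0627 0.0156
0.11 [0.4747 0.2913 0.11  ] tool [-0.003  -0.0012  0.1716] 0.0607 0.0151
0.12 [0.473  0.2929 0.12  ] tool [-0.0006 -0.0011  0.1616] 0.0587 0.0146
0.13 [0.4712 0.2946 0.13  ] tool [ 0.0018 -0.0011  0.1516] 0.0567 0.0141
handle [0.53085471 0.20613347 0.034     ] [-0.10160154 -0.02733257  0.24762465]
```

carry_out --deltas '[[[0.002, -0.001, 0.03], [0, 0, 0]], [[0, 0, 0.03], [0, 0, 0]], [[0, 0, 0.03], [0, 0, 0]], [[0, 0, 0.03], [0, 0, 0]], [[0, 0, 0.025], [0, 0, 0]], [[0, 0, 0.02], [0, 0, 0]], [[0, 0, 0.007], [0, 0, 0]], [[0, 0, 0], [0, 0, 0]]]'

```text
clock: 12.87
position: [0.471, 0.2941, 0.1085]
orientation: [[-0.744, 0.668, -0.003], [0.668, 0.744, -0.001], [0.001, -0.003, -1.0]]
wrist_force: [0.0, -0.5, 0.1]
width: 0.0441
grip_force: 0.0
```

carry_out --deltas '[[[0, 0, 0], [0, 0, 0]], [[0, 0, 0], [0, 0, 0]], [[0, 0, 0], [0, 0, 0]], [[0, 0, 0], [0, 0, 0]], [[0, 0, 0], [0, 0, 0]], [[0, 0, 0], [0, 0, 0]], [[0, 0, 0], [0, 0, 0]]]' --jaw 0.0 --newtons 12

```text
clock: 13.45
position: [0.4714, 0.2947, 0.1102]
orientation: [[-0.743, 0.669, 0.001], [0.669, 0.743, -0.0], [-0.001, 0.0, -1.0]]
wrist_force: [0.0, -1.9, 2.7]
width: 0.0146
grip_force: 11.6
```

```bash
python3 - <<'E'
import numpy as np
t=np.linspace(0,np.pi,41);y=-.042*np.cos(t);z=-.042*np.sin(t)
for i in range(0,40,8): print([[[0,round(float(y[j+1]-y[j]),4),round(float(z[j+1]-z[j]),4)],[0,0,0]] for j in range(i,i+8)])
E
```

```text
[[[0, 0.0001, -0.0033], [0, 0, 0]], [[0, 0.0004, -0.0033], [0, 0, 0]], [[0, 0.0006, -0.0032], [0, 0, 0]], [[0, 0.0009, -0.0032], [0, 0, 0]], [[0, 0.0011, -0.0031], [0, 0, 0]], [[0, 0.0014, -0.003], [0, 0, 0]], [[0, 0.0016, -0.0029], [0, 0, 0]], [[0, 0.0018, -0.0027], [0, 0, 0]]]
[[[0, 0.002, -0.0026], [0, 0, 0]], [[0, 0.0022, -0.0024], [0, 0, 0]], [[0, 0.0024, -0.0022], [0, 0, 0]], [[0, 0.0026, -0.002], [0, 0, 0]], [[0, 0.0027, -0.0018], [0, 0, 0]], [[0, 0.0029, -0.0016], [0, 0, 0]], [[0, 0.003, -0.0014], [0, 0, 0]], [[0, 0.0031, -0.0011], [0, 0, 0]]]
[[[0, 0.0032, -0.0009], [0, 0, 0]], [[0, 0.0032, -0.0006], [0, 0, 0]], [[0, 0.0033, -0.0004], [0, 0, 0]], [[0, 0.0033, -0.0001], [0, 0, 0]], [[0, 0.0033, 0.0001], [0, 0, 0]], [[0, 0.0033, 0.0004], [0, 0, 0]], [[0, 0.0032, 0.0006], [0, 0, 0]], [[0, 0.0032, 0.0009], [0, 0, 0]]]
[[[0, 0.0031, 0.0011], [0, 0, 0]], [[0, 0.003, 0.0014], [0, 0, 0]], [[0, 0.0029, 0.0016], [0, 0, 0]], [[0, 0.0027, 0.0018], [0, 0, 0]], [[0, 0.0026, 0.002], [0, 0, 0]], [[0, 0.0024, 0.0022], [0, 0, 0]], [[0, 0.0022, 0.0024], [0, 0, 0]], [[0, 0.002, 0.0026], [0, 0, 0]]]
[[[0, 0.0018, 0.0027], [0, 0, 0]], [[0, 0.0016, 0.0029], [0, 0, 0]], [[0, 0.0014, 0.003], [0, 0, 0]], [[0, 0.0011, 0.0031], [0, 0, 0]], [[0, 0.0009, 0.0032], [0, 0, 0]], [[0, 0.0006, 0.0032], [0, 0, 0]], [[0, 0.0004, 0.0033], [0, 0, 0]], [[0, 0.0001, 0.0033], [0, 0, 0]]]
```

Width 14.6 mm suggests it isn't holding the middle of the 16 mm bar. I'll reopen, go 6 mm lower and close again.

carry_out --deltas '[[[0, 0, 0], [0, 0, 0]], [[0, 0, 0], [0, 0, 0]], [[0, 0, 0.003], [0, 0, 0]], [[0, 0, 0.003], [0, 0, 0]], [[0, 0, 0], [0, 0, 0]]]' --jaw 0.35

```text
clock: 13.87
position: [0.471, 0.2947, 0.1029]
orientation: [[-0.743, 0.669, -0.001], [0.669, 0.743, -0.0], [0.001, -0.001, -1.0]]
wrist_force: [-0.2, 0.3, -0.5]
width: 0.031
grip_force: 0.0
```

carry_out --deltas '[[[0, 0, 0], [0, 0, 0]], [[0, 0, 0], [0, 0, 0]], [[0, 0, 0], [0, 0, 0]], [[0, 0, 0], [0, 0, 0]], [[0, 0, 0], [0, 0, 0]], [[0, 0, 0], [0, 0, 0]]]' --jaw 0.0

```text
clock: 14.37
position: [0.4713, 0.2948, 0.1038]
orientation: [[-0.743, 0.669, 0.0], [0.669, 0.743, -0.0], [-0.0, -0.0, -1.0]]
wrist_force: [-1.0, -0.7, 1.1]
width: 0.0127
grip_force: 11.9
```

The narrowing width and the upward force mean the bar is lower than I thought: the drum sits at a negative angle, probably at its −0.5 stop, bar z ≈ 0.095. I'll open and go lower.

carry_out --deltas '[[[0, 0, 0], [0, 0, 0]], [[0, 0, 0], [0, 0, 0]], [[0, 0, 0], [0, 0, 0]], [[0, 0.002, 0.005], [0, 0, 0]], [[0, 0, 0.005], [0, 0, 0]], [[0, 0, 0.003], [0, 0, 0]], [[0, 0, 0], [0, 0, 0]]]' --jaw 0.45

```text
clock: 14.95
position: [0.4723, 0.2962, 0.0897]
orientation: [[-0.743, 0.669, -0.002], [0.669, 0.743, -0.001], [0.001, -0.002, -1.0]]
wrist_force: [0.5, -0.0, -0.1]
width: 0.0393
grip_force: 0.0
```

carry_out --deltas '[[[0, 0, 0], [0, 0, 0]], [[0, 0, 0], [0, 0, 0]], [[0, 0, 0], [0, 0, 0]], [[0, 0, 0], [0, 0, 0]], [[0, 0, 0], [0, 0, 0]], [[0, 0, 0], [0, 0, 0]], [[0, 0, 0], [0, 0, 0]]]' --jaw 0.0

```text
clock: 15.53
position: [0.4712, 0.2948, 0.0903]
orientation: [[-0.743, 0.669, -0.004], [0.669, 0.743, -0.003], [0.001, -0.005, -1.0]]
wrist_force: [-5.2, -8.5, 2.8]
width: 0.0158
grip_force: 12.0
```

```bash
python3 - <<'E'
from h import *
import json
o=monitor.get_obs();print(o['position'],o['width'],o['grip_force'],o['wrist_force'],o['moment'])
a=cams.read_camera("scene")[110:230,150:290,::-1];b=cams.read_camera("wrist")[130:310,150:360,::-1]
b=cv2.resize(b,(400,343),interpolation=cv2.INTER_CUBIC);a=cv2.resize(a,(400,343),interpolation=cv2.INTER_CUBIC)
cv2.imwrite('pics/m3.png',cv2.convertScaleAbs(np.hstack([a,b]),alpha=1.6,beta=10))
E
```

```text
[0.47122927 0.29483699 0.09031843] 0.015794631517696955 12.032627016305923 [-5.24751823 -8.47462017  2.75857369] [-1.13294418  0.69222533  0.12321875]
```

View pics/m3.png

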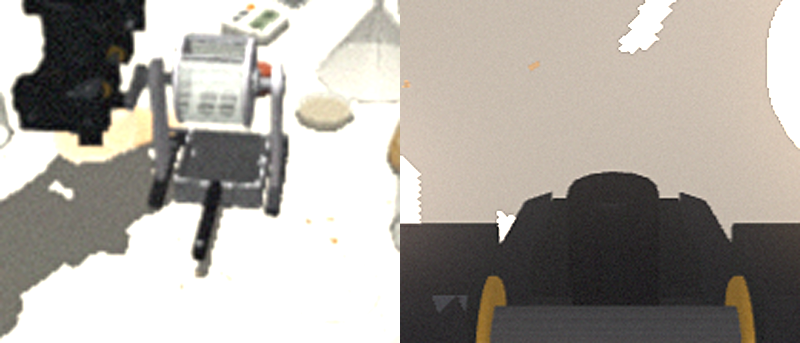

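The scene crop shows the pan home between the uprights, handle to the front. The wrist crop shows the bar held centrally (15.8 mm). That was the last of the ten pictures. The drum is at its −0.5 stop, so I'll plan the arc from there.

```bash
python3 - <<'E'
import numpy as np
t=np.linspace(-.5,3.14,49);y=-.042*np.cos(t);z=-.042*np.sin(t)
for i in range(0,48,8): print([[[0,round(float(y[j+1]-y[j]),4),round(float(z[j+1]-z[j]),4)],[0,0,0]] for j in range(i,i+8)], (y[i+8]-y[0]).round(4),(z[i+8]-z[0]).round(4))
E
```

```text
[[[0, -0.0014, -0.0029], [0, 0, 0]], [[0, -0.0012, -0.0029], [0, 0, 0]], [[0, -0.001, -0.003], [0, 0, 0]], [[0, -0.0007, -0.0031], [0, 0, 0]], [[0, -0.0005, -0.0031], [0, 0, 0]], [[0, -0.0003, -0.0032], [0, 0, 0]], [[0, -0.0, -0.0032], [0, 0, 0]], [[0, 0.0002, -0.0032], [0, 0, 0]]] -0.0049 -0.0246
[[[0, 0.0005, -0.0032], [0, 0, 0]], [[0, 0.0007, -0.0031], [0, 0, 0]], [[0, 0.0009, -0.003], [0, 0, 0]], [[0, 0.0012, -0.003], [0, 0, 0]], [[0, 0.0014, -0.0029], [0, 0, 0]], [[0, 0.0016, -0.0028], [0, 0, 0]], [[0, 0.0018, -0.0026], [0, 0, 0]], [[0, 0.002, -0.0025], [0, 0, 0]]] 0.0051 -0.0476
[[[0, 0.0022, -0.0023], [0, 0, 0]], [[0, 0.0023, -0.0022], [0, 0, 0]], [[0, 0.0025, -0.002], [0, 0, 0]], [[0, 0.0026, -0.0018], [0, 0, 0]], [[0, 0.0028, -0.0016], [0, 0, 0]], [[0, 0.0029, -0.0014], [0, 0, 0]], [[0, 0.003, -0.0011], [0, 0, 0]], [[0, 0.0031, -0.0009], [0, 0, 0]]] 0.0264 -0.0608
[[[0, 0.0031, -0.0007], [0, 0, 0]], [[0, 0.0032, -0.0004], [0, 0, 0]], [[0, 0.0032, -0.0002], [0, 0, 0]], [[0, 0.0032, 0.0], [0, 0, 0]], [[0, 0.0032, 0.0003], [0, 0, 0]], [[0, 0.0031, 0.0005], [0, 0, 0]], [[0, 0.0031, 0.0008], [0, 0, 0]], [[0, 0.003, 0.001], [0, 0, 0]]] 0.0515 -0.0595
[[[0, 0.0029, 0.0012], [0, 0, 0]], [[0, 0.0028, 0.0014], [0, 0, 0]], [[0, 0.0027, 0.0017], [0, 0, 0]], [[0, 0.0026, 0.0019], [0, 0, 0]], [[0, 0.0024, 0.002], [0, 0, 0]], [[0, 0.0023, 0.0022], [0, 0, 0]], [[0, 0.0021, 0.0024], [0, 0, 0]], [[0, 0.0019, 0.0025], [0, 0, 0]]] 0.0713 -0.0441
[[[0, 0.0017, 0.0027], [0, 0, 0]], [[0, 0.0015, 0.0028], [0, 0, 0]], [[0, 0.0013, 0.0029], [0, 0, 0]], [[0, 0.0011, 0.003], [0, 0, 0]], [[0, 0.0008, 0.0031], [0, 0, 0]], [[0, 0.0006, 0.0031], [0, 0, 0]], [[0, 0.0004, 0.0032], [0, 0, 0]], [[0, 0.0001, 0.0032], [0, 0, 0]]] 0.0789 -0.0202
```

carry_out --deltas '[[[0, -0.0034, -0.0029], [0, 0, 0]], [[0, -0.0012, -0.0029], [0, 0, 0]], [[0, -0.001, -0.003], [0, 0, 0]], [[0, -0.0007, -0.0031], [0, 0, 0]], [[0, -0.0005, -0.0031], [0, 0, 0]], [[0, -0.0003, -0.0032], [0, 0, 0]], [[0, 0, -0.0032], [0, 0, 0]], [[0, 0.0002, -0.0032], [0, 0, 0]]]' --newtons 15

```text
clock: 16.3
position: [0.47, 0.2935, 0.113]
orientation: [[-0.743, 0.669, 0.003], [0.669, 0.743, 0.005], [0.001, 0.006, -1.0]]
wrist_force: [21.3, 20.4, -35.3]
width: 0.0406
grip_force: 16.1
```

carry_out --deltas '[[[0, 0.0005, -0.0032], [0, 0, 0]], [[0, 0.0007, -0.0031], [0, 0, 0]], [[0, 0.0009, -0.003], [0, 0, 0]], [[0, 0.0012, -0.003], [0, 0, 0]], [[0, 0.0014, -0.0029], [0, 0, 0]], [[0, 0.0016, -0.0028], [0, 0, 0]], [[0, 0.0018, -0.0026], [0, 0, 0]], [[0, 0.002, -0.0025], [0, 0, 0]]]'

```text
clock: 16.97
position: [0.4773, 0.3012, 0.1358]
orientation: [[-0.743, 0.669, 0.004], [0.669, 0.743, 0.005], [0.001, 0.007, -1.0]]
wrist_force: [23.5, 20.8, -35.8]
width: 0.0163
grip_force: 17.8
```

Forces are unexpectedly high; hold and check.

carry_out --deltas '[[[0, 0, 0], [0, 0, 0]], [[0, 0, 0], [0, 0, 0]]]'

```text
clock: 17.13
position: [0.4776, 0.3014, 0.1362]
orientation: [[-0.743, 0.669, 0.005], [0.669, 0.743, 0.006], [0.0, 0.008, -1.0]]
wrist_force: [22.0, 21.2, -32.2]
width: 0.0163
grip_force: 17.4
```

```bash
python3 - <<'E'
from h import *
o=monitor.get_obs()
A=np.array(o['orientation'])
print(o['position'],o['width'],o['grip_force'],'tool F',A.T@o['wrist_force'],'tool M',A.T@o['moment'])
im=cams.read_camera("scene");cv2.imwrite('pics/s5.png',im[...,::-1])
# text view: drum region brightness, compare with start scene
g=cv2.cvtColor(im,cv2.COLOR_RGB2GRAY)[116:160:2,180:256:1]
for r in g: print(''.join(' .:-=+*#%@'[int(v)*10//256] for v in r))
g=cv2.cvtColor(cv2.resize(cv2.imread('pics/scene0.png'),(512,384),interpolation=cv2.INTER_AREA),cv2.COLOR_BGR2GRAY)[116:160:2,180:256]
print()
for r in g: print(''.join(' .:-=+*#%@'[int(v)*10//256] for v in r))
E
```

```text
[0.47756098 0.30142075 0.1361866 ] 0.01632843542580587 17.384981020222767 tool F [-2.15240025 30.1733389  32.43926205] tool M [-4.05409039 -0.22106608 -0.09096213]
          .+**********#*************#*****#******##+-=+*##*+=----==+**+*****
           -************************#*****#****+=+***###*=--:-==***+=--+****
 ..  .     -******#*#*******#*****#*#**********=-----=++**+++=*#*+=---+*****
. .  ...  .+*#*#******************+====+++*+***+==-------====+++=-:-+*#*#***
     ..  .+*#**#*****#***#*******+==+==========---------=*=------=+*##******
       .-+*##********************+++++++++++++++++++++++**--++++************
       -*##**#*#*#*********#*****+++++++++++++++++++++++*+-:**##************
       .=++++++++*##*#*-::-*#****++**+++++++++++++++++++*=::*#*#*****#******
              ...:-==+=::::=****+++++++++++++++++++++++*#=::---=+***+*******
             ........::::::=+*+*++++++*********+**+++++**--=--::-*##=+*##***
        .............:::::....-+==+++++++++++++++++++++++-=+-::::*##=-******
     .:+*#*##**=:.....::::....-+==++++****************++=:-=-===+***=-******
    :*##****
[... 1752 characters left out ...]
-+*****
     ........:==-:.-+*-:::.:+*+-----=+++======++====++==-:......:---:-+*****
             :--:.-***=:::.:=*+---===++====--====---===-:..-=++*=-:::+****++
......       ..:.:+***=-::.:=++-:::--==------==-----===-:.:=****=-:::+****+=
**+++============+++++=-::.:-++-::--===------=------==-::.:+****+-:::+***+==
*************++++++++++-::::-++-:---===------=-------=-::.-+****+-:::+***=--
*+++++**+++++++++++++++-:::::+++-:-+=======--===--====-:.:=*****+-::-+****=-
+++++++++++++++++++++++-:::.:-=====++++++++*******+*+++=--+*****+-::-+*****+
+++++++++++++++++++++++=-::.::::..............::::::::-----=====-::::=+*****
++++++++++++++++++++++==-::....                               ...:::..:+****
```

The force points inward along the crank radius, so my arc was centred wrong: the bar really started near −0.39. I'll relieve it first and then re-fit.

carry_out --deltas '[[[0, 0.002, 0.001], [0, 0, 0]], [[0, 0.002, 0.001], [0, 0, 0]], [[0, 0, 0], [0, 0, 0]]]'

```text
clock: 17.43
position: [0.478, 0.3021, 0.1355]
orientation: [[-0.743, 0.669, 0.0], [0.669, 0.743, 0.001], [0.0, 0.001, -1.0]]
wrist_force: [7.0, 4.5, -13.2]
width: 0.0147
grip_force: 15.9
```

```bash
cat > st.py <<'E'
from h import *
o=monitor.get_obs();A=np.array(o['orientation']);p=np.array(o['position']);ex=np.array([.6675,.7446,0])
print('s,z',(p@ex).round(4),p[2].round(4),'w',round(o['width'],4),round(o['grip_force'],1),'toolF',(A.T@o['wrist_force']).round(1))
E
python3 st.py; python3 -c "
print(.4712*.6675+.2948*.7446, .4776*.6675+.3014*.7446,.47*.6675+.2935*.7446,.4723*.6675+.2962*.7446)"
```

```text
s,z 0.544 0.1355 w 0.0147 15.9 toolF [-2.2  8.  13.2]
0.53403408 0.54322044 0.5322650999999999 0.53581077
```

carry_out --deltas '[[[0, 0.001, 0.002], [0, 0, 0]], [[0, 0, 0.002], [0, 0, 0]], [[0, 0, 0], [0, 0, 0]]]'

```text
clock: 17.68
position: [0.4771, 0.3012, 0.1329]
orientation: [[-0.743, 0.669, -0.002], [0.669, 0.743, -0.003], [-0.0, -0.004, -1.0]]
wrist_force: [-5.2, -7.1, 5.0]
width: 0.0138
grip_force: 14.5
```

```bash
python3 st.py
```

```text
s,z 0.5427 0.1329 w 0.0138 14.5 toolF [-0.9 -8.8 -5. ]
```

Re-reading the last wrist crop by size: the bar end was about 46 px wide at row 220, which puts the bar about 20 mm behind the TCP (z≈0.110, angle≈−0.12). So the start was not at the stop. I'll measure where the bar is now.

```bash
cat > bar.py <<'E'
from h import *
exec(open('st.py').read().split('\n',1)[1])
g=cv2.cvtColor(cams.read_camera("wrist"),cv2.COLOR_RGB2GRAY)[180:262:3,205:325:1]
for i,r in enumerate(g): print(180+3*i,''.join(' .:-=+*#%@'[min(9,int(v)//12)] for v in r))
K,_,_=cam("wrist",o);M=cams.camera_params("wrist")["mount"];f=K[0,0]
for d in(-.025,-.02,-.015,-.01,-.005,0,.005):
    q=np.linalg.inv(M)@[.028,0,d,1];print(d,'w',(f*.016/q[2]).round(1),'row',(K[1,2]+f*q[1]/q[2]).round(1),end=' | ')
E
python3 bar.py
```

```text
s,z 0.5427 0.1329 w 0.0138 14.5 toolF [-0.9 -8.8 -5. ]
180 @@@@@@@@@@@@@@@@@@@@@@@@@@@@@@@@@@@@@@@@@@@@@@@@@@@@@@@@@@@@@@@@@@@@@@@@@@@@@@@@@@@@@@@@@@@@@@@@@@@@@@@@@@@@@@@@@@@@@@@@
183 @@@@@@@@@@@@@@@@@@@@@@@@@@@@@@@@@@@@@@@@@@@@@@@@@@@@@@@@@@@@@@@@@@@@@@@@@@@@@@@@@@@@@@@@@@@@@@@@@@@@@@@@@@@@@@@@@@@@@@@@
186 @@@@@@@@@@@@@@@@@@@@@@@@@@@@@%@@@@@@@@@@@@@@@@@@@@@@@@@@@@@@@@@@@@@@@@@@@@@@@@@@@@@@@@@@@@@@@@@@@@@@@@@@@@@@@@@@@@@@@@@@
189 @@@@@@@@@@@@@@@@@@@@@@@@@@@%@@@@%@@@@@@@@@@@@@@@@@@@@@@@@@@@@@@@@@@@@@@@@@@@@@@@@@@@@@@@@@@@@@@@@@@@@@@@@@@@@@@@@@@@@@@@
192 @@@@@@@@@@@@@@@@@@@@@@@@@@%@@@@@@@@@@@@@@@@@@@@@@@@@@@@@@@@@@@@@@@@@@@@@@@@@@@@@@@@@@@@@@@@@@@@@@@@@@@@@@@@@@@@@@@@@@@@@
195 @@@@@@@@@@@@@@@@@@@@@@@@@@@@@@@@@@@@@@@@@@@@@@@@@@@@@@@@@@@@@@@@@@@@@@@@@@@@@@@@@@@@@@@@@@@@@@@@@@@@@@@@@@@@@@@@@@@@@@@@
198 @@@@@@@@@@@@@@@@@@@@@@@%@@@@@@@@@@@@@@@@@@@@@@@@@@@@@@@@@@@@@@@@@@@@@@@@@@@@@@@@@@@@@@@@@@@@@@@@@@@@@@@@@@@@@@@@@@@@@@@@
201 @@@@@@@@@@@@@@@@@@@@@@@@@@@@@%@@@@@@@@@@@@@@@@@@@@@@@@@@@@@@@@@@@@@@@@@@@@@@@@@@@@@@@@@@@@@@@@@@@@@@@@@@@@@@@@@@@@@@@@@@
204 @@@@@@@@@@@@@@@@@@@@@@@@@@@@@@@@@@@@@@@@@
[... 1928 characters left out ...]
::.:::::::::::::::-#%%%=::
252 @@@:----------:-:--:-:--::::::::::::::::.::::.:..:...:................................:.....::..:...:.:::.::::::::::::::
255 *:--------:----:-:-::::::::::::::::::.:::.:..::....:..::.........................:..........:......::.::.::::::::::.+-::
258 --------:---:--:-::::::::::::::::::::.:.:.:.::...........:....:....................:...............:....:.::::.::::.::::
261 -----:-::--:::::::::::::::::::::::::.::::.:............................ ......................:.:....::.::...:..:.:::.::
-0.025 w 48.5 row 225.6 | -0.02 w 46.5 row 220.4 | -0.015 w 44.7 row 215.6 | -0.01 w 43.0 row 211.2 | -0.005 w 41.5 row 207.1 | 0 w 40.0 row 203.3 | 0.005 w 38.6 row 199.7 |
```

Bar end at row ~203 and width ~40 px: the bar is now about 2 mm behind the TCP, well in the grip, drum angle ≈0.57. Continue the arc from there, checking force per chunk.

```bash
cat > arc.py <<'E'
import numpy as np,sys
a,b,n=float(sys.argv[1]),float(sys.argv[2]),int(sys.argv[3])
t=np.linspace(a,b,n+1);y=-.042*np.cos(t);z=-.042*np.sin(t)
for i in range(0,n,8): print(t[min(i+8,n)].round(2),[[[0,round(float(y[j+1]-y[j]),4),round(float(z[j+1]-z[j]),4)],[0,0,0]] for j in range(i,min(i+8,n))])
E
python3 arc.py .57 3.14 32
```

```text
1.21 [[[0, 0.0019, -0.0028], [0, 0, 0]], [[0, 0.0021, -0.0026], [0, 0, 0]], [[0, 0.0023, -0.0024], [0, 0, 0]], [[0, 0.0025, -0.0022], [0, 0, 0]], [[0, 0.0027, -0.002], [0, 0, 0]], [[0, 0.0029, -0.0018], [0, 0, 0]], [[0, 0.003, -0.0016], [0, 0, 0]], [[0, 0.0031, -0.0013], [0, 0, 0]]]
1.86 [[[0, 0.0032, -0.0011], [0, 0, 0]], [[0, 0.0033, -0.0008], [0, 0, 0]], [[0, 0.0033, -0.0005], [0, 0, 0]], [[0, 0.0034, -0.0003], [0, 0, 0]], [[0, 0.0034, 0.0], [0, 0, 0]], [[0, 0.0034, 0.0003], [0, 0, 0]], [[0, 0.0033, 0.0005], [0, 0, 0]], [[0, 0.0033, 0.0008], [0, 0, 0]]]
2.5 [[[0, 0.0032, 0.0011], [0, 0, 0]], [[0, 0.0031, 0.0013], [0, 0, 0]], [[0, 0.003, 0.0016], [0, 0, 0]], [[0, 0.0028, 0.0018], [0, 0, 0]], [[0, 0.0027, 0.002], [0, 0, 0]], [[0, 0.0025, 0.0022], [0, 0, 0]], [[0, 0.0023, 0.0024], [0, 0, 0]], [[0, 0.0021, 0.0026], [0, 0, 0]]]
3.14 [[[0, 0.0019, 0.0028], [0, 0, 0]], [[0, 0.0017, 0.0029], [0, 0, 0]], [[0, 0.0014, 0.003], [0, 0, 0]], [[0, 0.0012, 0.0032], [0, 0, 0]], [[0, 0.0009, 0.0032], [0, 0, 0]], [[0, 0.0007, 0.0033], [0, 0, 0]], [[0, 0.0004, 0.0033], [0, 0, 0]], [[0, 0.0001, 0.0034], [0, 0, 0]]]
```

carry_out --deltas '[[[0, 0.0009, -0.0028], [0, 0, 0]], [[0, 0.0021, -0.0026], [0, 0, 0]], [[0, 0.0023, -0.0024], [0, 0, 0]], [[0, 0.0025, -0.0022], [0, 0, 0]]]' --newtons 12

```text
clock: 18.07
position: [0.4823, 0.3071, 0.1427]
orientation: [[-0.743, 0.669, -0.003], [0.669, 0.743, -0.003], [0.0, -0.004, -1.0]]
wrist_force: [-5.3, -9.2, 3.1]
width: 0.0148
grip_force: 11.5
```

```bash
python3 st.py
```

```text
s,z 0.5506 0.1427 w 0.0148 11.5 toolF [ -2.2 -10.4  -3.1]
```

carry_out --deltas '[[[0, 0.0021, -0.0028], [0, 0, 0]], [[0, 0.0029, -0.0018], [0, 0, 0]], [[0, 0.003, -0.0016], [0, 0, 0]], [[0, 0.0031, -0.0013], [0, 0, 0]], [[0, 0.0032, -0.0011], [0, 0, 0]], [[0, 0.0033, -0.0008], [0, 0, 0]]]'

```text
clock: 18.57
position: [0.4944, 0.3208, 0.1521]
orientation: [[-0.743, 0.669, -0.002], [0.669, 0.743, -0.001], [0.001, -0.002, -1.0]]
wrist_force: [-2.7, -4.0, -1.9]
width: 0.0152
grip_force: 11.9
```

```bash
python3 bar.py | grep -v -e '@@@@@@@@@@@@@@@@@@@@@@@@@@@@@@@@@@@@@@@@@@@@@@@@@@@@@@@@@@@@@@@@@@@@@@@@@' -e '^2[456]'
```

```text
s,z 0.5689 0.1521 w 0.0152 11.9 toolF [-0.6 -4.8  1.9]
201 @@@@@@@@@@@@@@@@@@@@@@@@@@@@@@@@@@@@@@@@@@@@@@@@#+=-::::::::::---+##@@@@@@@@@@@@@@@@@@@@@@@@@@@@@@@@@@@@@@@@@@@@@@@@@@@@
204 @@@@@@@@@@@@@@@@@@@@@@@@@@@@@@@@@@@@@@@#=-----------------:----------------%@@@@@@@@@@@@@@@@@@@@@@@@@@@@@@@@@@@@@@@@@@@@
207 @@@@@@@@@@@@@@@@@@@@@@@@@@@@@@@@@@@@@%=----------------:---:---------------:%@@@@@@@@@@@@@@@@@@@@@@@@@@@@@@@@@@@@@@@@@@@
210 @@@@@@@@@@@@@@@@@@@@@@@@@@@@@@@@@@@@@+----------------::---:----:-----------:%@@@@@@@@@@@@@@@@@@@@@@@@@@@@@@@@@@@@@@@@@@
213 @@@@@@@@@@@@@@@@@@@@@@@@@@@@@@@@@@@@@*---------:-----:----:::-------:-------:*@@@@@@@@@@@@@@@@@@@@@@@@@@@@@@@@@@@@@@@@@@
216 @@@@@@@@@@@@@@@@@@@@@@@@@@@@@@@@@@@@@*-----:-----:-::--::-:-:::::--:--:---:-:*@@@@@@@@@@@@@@@@@@@@@@@@@@@@@@@@@@@@@@@@@@
219 @@@@@@@@@@@@@@@@@@@@@@@@@@@@@@@@@@@@@*------:-:--:::--::::::-::::::-::::-::::*@@@@@@@@@@@@@@@@@@@@@@@@@@@@@@@@@@@@@@@@@@
222 @@@@@@@@@@@@@@@@@@@@@@@@@@@@@@@@@@@@@#-:::---:-:::-:-:::--:-:::::::::::::::::*@@@@@@@@@@@@@@@@@@@@@@@@@@@@@@@@@@@@@@@@@@
225 @@@@@@@@@@@@@@@@@@@@@@@@@@@@@@@@@@@@@@-::::::::-:::::::::::::::::::::::::::::*@@@@@@@@@@@@@@@@@@@@@%@@@@@@@@@@@@@@@@@@@@
228 @@@@@@@@@@@@@@@@@@@@@@@@@@@@@@@@@@@@@@#::::--::::::::::::::::::::::::::::::::*@@@@@@@@@@@@@@@@@@@@@@@@@@@@@@@@@@@@@@@@@@
231 @@@@@@@@@@@@@@@@@%%%#**==@@@@@##%####*-:::::-::::::::::::::::::::::::::::::::-=========---=-::-------:@@@@@@@@@@@@@@@@@@
234 @@@@@@@@@@@@+=-=-==--------------::-:-::-::::::::::::::::::::::::::::::::::::::::::::::::::------------:@@@@@@@@@@@@@@@@
237 @@@@@@@@@@=-----------------------:---::::::::::::::::::::::::::::::::::::::::::::::::::::-::-:----------::@@@@@@@@@@@@@
-0.025 w 48.5 row 225.6 | -0.02 w 46.5 row 220.4 | -0.015 w 44.7 row 215.6 | -0.01 w 43.0 row 211.2 | -0.005 w 41.5 row 207.1 | 0 w 40.0 row 203.3 | 0.005 w 38.6 row 199.7 |
```

On track at about 1.37 rad. Continue.

carry_out --deltas '[[[0, 0.0033, -0.0005], [0, 0, 0]], [[0, 0.0034, -0.0003], [0, 0, 0]], [[0, 0.0034, 0], [0, 0, 0]], [[0, 0.0034, 0.0003], [0, 0, 0]], [[0, 0.0033, 0.0005], [0, 0, 0]], [[0, 0.0033, 0.0008], [0, 0, 0]]]'

```text
clock: 19.12
position: [0.5078, 0.3357, 0.1507]
orientation: [[-0.743, 0.669, -0.003], [0.669, 0.743, -0.002], [0.001, -0.003, -1.0]]
wrist_force: [-4.2, -4.5, -2.7]
width: 0.0152
grip_force: 12.0
```

carry_out --deltas '[[[0, 0.0032, 0.0011], [0, 0, 0]], [[0, 0.0031, 0.0013], [0, 0, 0]], [[0, 0.003, 0.0016], [0, 0, 0]], [[0, 0.0028, 0.0018], [0, 0, 0]]]'

```text
clock: 19.45
position: [0.5157, 0.3446, 0.1448]
orientation: [[-0.743, 0.669, -0.003], [0.669, 0.743, -0.002], [0.001, -0.004, -1.0]]
wrist_force: [-4.2, -5.7, -2.2]
width: 0.0152
grip_force: 12.0
```

```bash
python3 st.py
```

```text
s,z 0.6008 0.1448 w 0.0152 12.0 toolF [-0.7 -7.1  2.2]
```

carry_out --deltas '[[[0, 0.0022, 0.0022], [0, 0, 0]], [[0, 0.0023, 0.0022], [0, 0, 0]], [[0, 0.0023, 0.0024], [0, 0, 0]], [[0, 0.0021, 0.0026], [0, 0, 0]], [[0, 0.0019, 0.0028], [0, 0, 0]], [[0, 0.0017, 0.0029], [0, 0, 0]]]'

```text
clock: 19.95
position: [0.5241, 0.3539, 0.1301]
orientation: [[-0.743, 0.669, -0.002], [0.669, 0.743, -0.002], [0.001, -0.003, -1.0]]
wrist_force: [-5.3, -5.0, 1.5]
width: 0.015
grip_force: 11.8
```

```bash
python3 st.py
```

```text
s,z 0.6134 0.1301 w 0.015 11.8 toolF [ 0.6 -7.3 -1.5]
```

carry_out --deltas '[[[0, 0.0009, 0.003], [0, 0, 0]], [[0, 0.0008, 0.0032], [0, 0, 0]], [[0, 0.0007, 0.0032], [0, 0, 0]], [[0, 0.0005, 0.0033], [0, 0, 0]], [[0, 0.0003, 0.0033], [0, 0, 0]], [[0, 0.0001, 0.0034], [0, 0, 0]], [[0, 0, 0], [0, 0, 0]], [[0, 0, 0], [0, 0, 0]]]'

```text
clock: 20.62
position: [0.5272, 0.3572, 0.1105]
orientation: [[-0.743, 0.669, -0.0], [0.669, 0.743, 0.001], [0.0, 0.0, -1.0]]
wrist_force: [-1.8, 0.8, -0.5]
width: 0.0145
grip_force: 11.9
```

carry_out --deltas '[[[0, 0, 0], [0, 0, 0]], [[0, 0, 0], [0, 0, 0]], [[0, 0, 0], [0, 0, 0]], [[0, 0, 0], [0, 0, 0]], [[0, 0, 0], [0, 0, 0]], [[0, 0, 0], [0, 0, 0]], [[0, 0, 0], [0, 0, 0]], [[0, 0, 0], [0, 0, 0]]]'

```text
clock: 21.28
position: [0.5272, 0.3572, 0.1108]
orientation: [[-0.743, 0.669, 0.0], [0.669, 0.743, 0.0], [0.0, 0.0, -1.0]]
wrist_force: [-2.6, 4.2, -1.6]
width: 0.0145
grip_force: 12.0
```

```bash
python3 bar.py | grep -v -e '@@@@@@@@@@@@@@@@@@@@@@@@@@@@@@@@@@@@@@@@@@@@@@@@@@@@@@@@@@@@@@@@@@@@@@@@@' -e '^2[456]'
python3 - <<'E'
from h import *
im=cams.read_camera("scene");cv2.imwrite('pics/s6.png',im[...,::-1])
g=cv2.cvtColor(im,cv2.COLOR_RGB2GRAY)[120:186:2,195:256]
for i,r in enumerate(g): print(120+2*i,''.join(' .:-=+*#%@'[int(v)*10//256] for v in r))
E
```

```text
s,z 0.6178 0.1108 w 0.0145 12.0 toolF [4.7 1.4 1.6]
204 @@@@@@@@@@@@@@@@@@@@@@@@@@@@@@@@@@@@@@@@@@=--===========================--@@@@@@@@@@@@@@@@@@@@@@@@@@@@@@@@@@@@@@@@@@@@@@
207 @@@@@@@@@@@@@@@@@@@@@@@@@@@@@@@@@@@@@@--========================+===========-@@@@@@@@@@@@@@@@@@@@@@@@@@@@@@@@@@@@@@@@@@@
210 @@@@@@@@@@%@@@@@@@@@@@@@@@@@@@@@@@@@@@-======================================-@@@@@@@@@@@@@@@@@@@@@@@@@@@@@@@@@@@@@@@@@@
213 @@@@@@@@@@@@@@@@@@@@@@@@@@@@@@@@@@@@@@-==-=-=================================-@@@@@@@@@@@@@@@@@@@@@@@@@@@@@@@@@@@@@@@@@@
216 @@@@@@@@@@@@@@@@@@@@@@@@@@@@@@@@@@@@@@--=-===-=====-==========-==============-@@@@@@@@@@@@@@@@@@@@@@@@@@@@@@@@@@@@@@@@@@
219 @@@@@@@@@@@@@@@@@@@@@@@@@@@@@@@@@@@@@@----=-------==--===---======-==========:@@@@@@@@@@@@@@@@@@@@@@@@@@@@@@@@@@@@@@@@@@
222 @@@@@@@@@@@@@@@@@@@@@@@@@@@@@@@@@@@@@@-------------------=--=--=-======--==-=-@@@@@@@@@@@@@@@@@@@@@@@@@@@@@@@@@@@@@@@@@@
225 @@@@@@@@@@@@@@@@@@@@@@@@@@@@@@@@@@@@@@:----------------------------=--=-==-=-:@@@@@@@@@@@@@@@@@@@@@@@@@@@@@@@@@@@@@@@@@@
228 @@@@@@@@@@@@@@@@@@@@@@@@@@@@@@@@@@@@@@:-----
[... 2104 characters left out ...]
.::.....................:::..:-:..:*#***
166 ::::::::::-:::. :=-...........................:-:::-:..-***#*
168 +-:::::::::::...=+-...........................::.---:..***#**
170 :::::::---:-:..:=-............................=-.:--: .*#*#**
172 :::::::**-::..-+*=---::::....................:::-::-:.:+#*#**
174 ::::::+*=:....-+-::..::::-=-.   :-==-:::-=--==:.=-:::.=******
176 :::::+*+:....:**-:..:.::::..    ...:.::.::.....--:...:*****#*
178 +++++**-....:+##=:.........     ......:.::.:..:+-....-*******
180 *#*#*#+:    :***=:::::::::.     .....:.:..:::.:=-....=***#**#
182 #*#****=:..:+**#**##*****=:    .::::====-:::::--.....**#****#
184 ******##*##*#**#********#=.   .::*#********#***=:.  :****#***
```

```bash
python3 - <<'E'
from h import *
a=cv2.imread('pics/s5.png',0).astype(int);b=cv2.imread('pics/s6.png',0).astype(int)
C=cam("scene");O=np.array([.578,.253,0]);ex=np.array([.669,.743,0]);ey=np.array([-.743,.669,0])
for x in(-.035,.035):
  for y in(-.035,.035): print(x,y,proj(C,O+x*ex+y*ey+[0,0,.01])[0].round(0),end=' ')
print()
for v in range(150,184):
    print(v,''.join(' .:-=+*#%@'[min(9,x//12)] for x in a[v,205:252]),'|',''.join(' .:-=+*#%@'[min(9,x//12)] for x in b[v,205:252]))
E
```

```text
-0.035 -0.035 [238. 180.] -0.035 0.035 [212. 178.] 0.035 -0.035 [241. 164.] 0.035 0.035 [216. 162.] 
150 +==#@@%+#%%@@@%#%##@@@%%%%%@@%*==#@@@@@@%*+*@@@ | +==+@@%+*%%%@%@%@@@@@@@@@@@@@%++=#@@@@@@#*+*@@@
151 +==#@@@*+#%@%@%%%%%@@@%%%%%@@%*==@@@@@@@#*+#@@@ | +==+@@%=+#%%%%%%%@%@@%@@@@@@@%+==@@@@@@@#*+#@@@
152 +==*@@@%+#@@@@@@@@@@@@@%%%@%@%*=+@@@@@@@#*+*@@@ | +==+@@@#+***#**#####%%%%%%%%%%*=+@@@@@@@#*+#@@@
153 +==+@@@@@@@@@@@@@@@@@@@@@@@@@@*+*@@@@@@@#*+*@@@ | +==+@@@@@@#=+==++=++++*+******+=*@@@@@@@#*+#@@@
154 ====#@@@@@@@@@@@@@@@@@@@@@@@@@@%@@@@@@@@#*+#@@@ | *+==*%%%%@+**==%##%@%##*++**++=*%@@@@@@@#*+#@@@
155 +====++=+**@@*###%@@@@@@@@@@@@@@@@@@@@@@#*+#@@@ | +===-:::::-@#==**+##*##**####%@@@@@@@@@@#++*@@@
156 +===**=:::=#+-----===+++++***#%##@@@@@@@**++@@@ | *+==+*:. .-#+--------===++++**###@@@@@@@**++@@@
157 +=====-:.:*+=----------------=--===+#%#***+=*#@ | *+====:...++=----------------=---===*%%#**+=+#@
158 +===-....:@*=-----------------------==**+*+===@ | *+==::.. :@*------------------:-----==*+**+===@
159 +===---..:*=-------------------------=#*+*+=--@ | *+==:....:*+---------------
[... 1768 characters left out ...]
=-=====-. . .:-==--=======-=@#=---=@@@ | ---@@@%==-=-=-===:... :-==-=======--=@#----=@@@
178 ::.=*@#===-=====-.   .:--=--=======-=@#----#@@@ | --=@@@%====-==-=-:  . :===-========-=@#----#@@@
179 -::+@@@====-====-.    -===--=========@*----#@@@ | -:=@@@@+====--==-:  ..-==-=-=======-=@#:---#@@@
180 :.=@@@@+++++=++=: .  .--==-==========@*----%@@@ | :.+@@@@+++++==++-.   .-----========-=@*----%@@@
181 .:@@@@@@@@@@@@@*:.. .:--:-++===-==-=+%+----@@@@ | .:@@@@@@@@@@@@@#-  . ::---==++======+%+----@@@@
182 -+@@@@@@@@@@@@@@=....-=+++%@%**+=++*@#----=@@@@ | :=@@@@@@@@@@@@@@=..  -=+++%@@%%*+=++%#=---=@@@@
183 @@@@@@@@@@@@@@@@=. ..=*@@@@@@@@@@@@@@%-.:.-@@@@ | @@@@@@@@@@@@@@@@=  ..=*@@@@@@@@@@@@@@#:.::=@@@@
```

carry_out --deltas '[[[0, 0, 0.003], [0, 0, 0]], [[0, -0.0005, 0.003], [0, 0, 0]], [[0, 0.0005, -0.004], [0, 0, 0]], [[0, 0, -0.004], [0, 0, 0]], [[0, -0.0005, -0.004], [0, 0, 0]], [[0, 0, 0.003], [0, 0, 0]], [[0, 0.0005, 0.003], [0, 0, 0]], [[0, 0, 0], [0, 0, 0]]]'

```text
clock: 22.05
position: [0.5273, 0.357, 0.1108]
orientation: [[-0.743, 0.669, 0.0], [0.669, 0.743, 0.0], [-0.0, 0.0, -1.0]]
wrist_force: [-2.9, 4.4, 0.3]
width: 0.0144
grip_force: 11.8
```

carry_out --deltas '[[[0, 0, 0], [0, 0, 0]], [[0, 0, 0], [0, 0, 0]], [[0, 0, 0], [0, 0, 0]], [[0, 0, 0], [0, 0, 0]], [[0, 0, 0], [0, 0, 0]], [[0, 0, 0], [0, 0, 0]]]'

```text
clock: 22.55
position: [0.5273, 0.357, 0.1108]
orientation: [[-0.743, 0.669, 0.0], [0.669, 0.743, 0.0], [-0.0, 0.0, -1.0]]
wrist_force: [-2.7, 4.6, 1.6]
width: 0.014
grip_force: 11.8
```

```bash
python3 st.py; python3 - <<'E'
from h import *
b=cams.read_camera("side");cv2.imwrite('pics/d7.png',b[...,::-1]);C=cam("side")
O=np.array([.578,.253,0]);ex=np.array([.669,.743,0]);ey=np.array([-.743,.669,0])
for x,y,z in((-.03,-.03,.011),(-.03,.03,.011),(.03,-.03,.011),(.03,.03,.011),(-.042,.0,.028),(0,.033,.115),(0,-.033,.115)): print(x,y,z,proj(C,O+x*ex+y*ey+[0,0,z])[0].round(0),end=' ')
print()
g=cv2.cvtColor(b,cv2.COLOR_RGB2GRAY)
c=cams.read_camera("scene");g2=cv2.cvtColor(c,cv2.COLOR_RGB2GRAY)
for v in range(140,200,1): print(v,''.join(' .:-=+*#%@'[min(9,int(x)//18)] for x in g[v,225:280]),'|',''.join(' .:-=+*#%@'[min(9,int(x)//7)] for x in g2[v-10,205:250]) if v<192 else '')
E
python3 arc.py 3.14 0 40
```

```text
s,z 0.6178 0.1108 w 0.014 11.8 toolF [ 5.1  1.6 -1.6]
-0.03 -0.03 0.011 [256. 195.] -0.03 0.03 0.011 [238. 191.] 0.03 -0.03 0.011 [263. 187.] 0.03 0.03 0.011 [246. 183.] -0.042 0.0 0.028 [246. 190.] 0 0.033 0.115 [241. 156.] 0 -0.033 0.115 [262. 160.] 
140        -%@@@@@@@@@@@@@@@@@@@@@@@@%#*#@@@@@@@@@@@@@@@@@@ | @@@@@@@@@@@@@@@@@@@@@@@@@@@@@@@@@%@@@@@@@@@@@
141        -%@@@@@@@@@@@@@@@@@@@@@@@#*#@@@@@@@@@@@@@@@@@@@@ | @@@@@@@@@@@@@@@@@@@@@@@@@@@@@@@@@%@@@@@@@@@@@
142        =@@@@@@@@@@@@@@@@@@@@@@%#+#@@@@@@@@@@@@@@@@@@@@@ | @%@@@@@@@@@@@@@@@@@@@@@@@@@@@@@@@%%@@@@@@@@@@
143        +@@@@@@@@@@@##@@@@@@@%#+#@@@@@@@@@@@@@@@@@@@@@@@ | @%@@@@@@@@@@@@@@@@@@@@@@@@@@@@@@@%@@@@@@@@@@@
144        +@@@@@@@@@@%%@@@@@@%#*#@@@@@@@@@@@@@@@@@@@@@@@@@ | @%@@@@@@@@@@@@@@@@@@@@@@@@@@@@@@@@@@@@@@@@@@@
145        :*@@@@@@@@%@@@@@@@@@@@@@@@@@@@@@@@@@@@@@@@@@@@@@ | @@@@@@@@@@@@@@@@@@@@@@@@@@@@@@@@@@@@@@@@@@@@@
146         :-==+%@@@%@@@@@@@@@@@@@@@@@@@@*#@@@@@@@@@@@@@@@ | @@@@@@@@@@@@@@@@@@@@@@@@@@@@@@@@@@@@%@%@@@@@@
147          .:::+@@%%%%%%%%@@@@@@@@@@@@@+==#@@@@@@@@@@@@@@ | @@@@@@@@@@@@@@@@@@@@@@@@@@@@@
[... 6013 characters left out ...]
0.0033, 0.0001], [0, 0, 0]], [[0, -0.0033, 0.0004], [0, 0, 0]], [[0, -0.0032, 0.0006], [0, 0, 0]], [[0, -0.0032, 0.0009], [0, 0, 0]]]
0.63 [[[0, -0.0031, 0.0011], [0, 0, 0]], [[0, -0.003, 0.0014], [0, 0, 0]], [[0, -0.0029, 0.0016], [0, 0, 0]], [[0, -0.0027, 0.0018], [0, 0, 0]], [[0, -0.0026, 0.002], [0, 0, 0]], [[0, -0.0024, 0.0022], [0, 0, 0]], [[0, -0.0022, 0.0024], [0, 0, 0]], [[0, -0.002, 0.0026], [0, 0, 0]]]
0.0 [[[0, -0.0018, 0.0027], [0, 0, 0]], [[0, -0.0016, 0.0029], [0, 0, 0]], [[0, -0.0014, 0.003], [0, 0, 0]], [[0, -0.0011, 0.0031], [0, 0, 0]], [[0, -0.0009, 0.0032], [0, 0, 0]], [[0, -0.0006, 0.0032], [0, 0, 0]], [[0, -0.0004, 0.0033], [0, 0, 0]], [[0, -0.0001, 0.0033], [0, 0, 0]]]
```

carry_out --deltas '[[[0, 0, 0], [0, 0, 0]], [[0, 0, 0], [0, 0, 0]], [[0, 0, 0.003], [0, 0, 0]], [[0, 0, 0.003], [0, 0, 0]], [[0, 0, 0], [0, 0, 0]]]' --jaw 0.3

```text
clock: 23.07
position: [0.5271, 0.3565, 0.1039]
orientation: [[-0.743, 0.669, -0.001], [0.669, 0.743, -0.001], [0.0, -0.001, -1.0]]
wrist_force: [0.2, 0.4, 0.2]
width: 0.0265
grip_force: 0.0
```

carry_out --deltas '[[[0, 0, 0], [0, 0, 0]], [[0, 0, 0], [0, 0, 0]], [[0, 0, 0], [0, 0, 0]], [[0, 0, 0], [0, 0, 0]], [[0, 0, 0], [0, 0, 0]]]' --jaw 0.0

```text
clock: 23.48
position: [0.5274, 0.3569, 0.1048]
orientation: [[-0.743, 0.669, 0.0], [0.669, 0.743, 0.0], [-0.0, 0.0, -1.0]]
wrist_force: [1.6, -0.1, -1.2]
width: 0.0125
grip_force: 12.0
```

```bash
python3 bar.py | grep -v -e '@@@@@@@@@@@@@@@@@@@@@@@@@@@@@@@@@@@@@@@@@@@@@@@@@@@@@@@@@@@@@@@@@@@@@@@@@' -e '^2[23456]'
```

```text
s,z 0.6178 0.1048 w 0.0125 12.0 toolF [-1.3  1.   1.2]
207 @@@@@@@@@@@@@@@@@@@@@@@@%@@@@@@@@@@@@@@@@@@@@@=----===============----@@@@@@@@@@@@@@@@@@@@@@@@@@@@@@@@@@@@@@@@@@@@@@@@@@
210 @@@@@@@@@@@@@@@@@@@@@@@@@@@@@@@@@@@@@@@---=================================-@@@@@@@@@@@@@@@@@@@@@@@@@@@@@@@@@@@@@@@@@@@@
213 @@@@@@@@@@%@@@@@@@@@@@@@@@@@@@@@@@@@@-=======================================-@@@@@@@@@@@@@@@@@@@@@@@@@@@@@@@@@@@@@@@@@@
216 @@@@@@@@@@@@@@@@%@@@@@@@@@@@@@@@@@@@--=-==========-===========================-@@@@@@@@@@@@@@@@@@@@@@@@@@@@@@@@@@@@@@@@@
219 @@@@@@@@@@@@@@@@@@@@@@@@@@@@@@@@@@@@----------====-===-=======================-@@@@@@@@@@@@@@@@@@@@@@@@@@@@@@@@@@@@@@@@@
-0.025 w 48.5 row 225.6 | -0.02 w 46.5 row 220.4 | -0.015 w 44.7 row 215.6 | -0.01 w 43.0 row 211.2 | -0.005 w 41.5 row 207.1 | 0 w 40.0 row 203.3 | 0.005 w 38.6 row 199.7 |
```

carry_out --deltas '[[[0, 0.0001, -0.0034], [0, 0, 0]], [[0, -0.0002, -0.0033], [0, 0, 0]], [[0, -0.0005, -0.0033], [0, 0, 0]], [[0, -0.0008, -0.0032], [0, 0, 0]], [[0, -0.001, -0.0031], [0, 0, 0]], [[0, -0.0013, -0.003], [0, 0, 0]], [[0, -0.0016, -0.0029], [0, 0, 0]], [[0, -0.0018, -0.0027], [0, 0, 0]]]'

```text
clock: 24.2
position: [0.5215, 0.3509, 0.1289]
orientation: [[-0.743, 0.669, -0.003], [0.669, 0.743, -0.002], [0.001, -0.003, -1.0]]
wrist_force: [-0.2, -4.9, -10.7]
width: 0.0126
grip_force: 12.6
```

```bash
python3 st.py;python3 arc.py 2.56 0 32
```

```text
s,z 0.6094 0.1289 w 0.0126 12.6 toolF [-3.1 -3.8 10.7]
1.92 [[[0, -0.002, -0.0027], [0, 0, 0]], [[0, -0.0022, -0.0026], [0, 0, 0]], [[0, -0.0024, -0.0024], [0, 0, 0]], [[0, -0.0025, -0.0022], [0, 0, 0]], [[0, -0.0027, -0.002], [0, 0, 0]], [[0, -0.0029, -0.0018], [0, 0, 0]], [[0, -0.003, -0.0015], [0, 0, 0]], [[0, -0.0031, -0.0013], [0, 0, 0]]]
1.28 [[[0, -0.0032, -0.001], [0, 0, 0]], [[0, -0.0033, -0.0008], [0, 0, 0]], [[0, -0.0033, -0.0005], [0, 0, 0]], [[0, -0.0034, -0.0002], [0, 0, 0]], [[0, -0.0034, 0.0], [0, 0, 0]], [[0, -0.0033, 0.0003], [0, 0, 0]], [[0, -0.0033, 0.0006], [0, 0, 0]], [[0, -0.0033, 0.0008], [0, 0, 0]]]
0.64 [[[0, -0.0032, 0.0011], [0, 0, 0]], [[0, -0.0031, 0.0013], [0, 0, 0]], [[0, -0.003, 0.0016], [0, 0, 0]], [[0, -0.0028, 0.0018], [0, 0, 0]], [[0, -0.0027, 0.002], [0, 0, 0]], [[0, -0.0025, 0.0022], [0, 0, 0]], [[0, -0.0023, 0.0024], [0, 0, 0]], [[0, -0.0021, 0.0026], [0, 0, 0]]]
0.0 [[[0, -0.0019, 0.0028], [0, 0, 0]], [[0, -0.0017, 0.0029], [0, 0, 0]], [[0, -0.0014, 0.003], [0, 0, 0]], [[0, -0.0012, 0.0031], [0, 0, 0]], [[0, -0.0009, 0.0032], [0, 0, 0]], [[0, -0.0007, 0.0033], [0, 0, 0]], [[0, -0.0004, 0.0033], [0, 0, 0]], [[0, -0.0001, 0.0034], [0, 0, 0]]]
```

carry_out --deltas '[[[0, -0.0028, -0.0022], [0, 0, 0]], [[0, -0.0022, -0.0021], [0, 0, 0]], [[0, -0.0024, -0.0024], [0, 0, 0]], [[0, -0.0025, -0.0022], [0, 0, 0]], [[0, -0.0027, -0.002], [0, 0, 0]], [[0, -0.0029, -0.0018], [0, 0, 0]], [[0, -0.003, -0.0015], [0, 0, 0]], [[0, -0.0031, -0.0013], [0, 0, 0]]]'

```text
clock: 24.87
position: [0.5086, 0.3361, 0.1464]
orientation: [[-0.743, 0.669, 0.003], [0.669, 0.743, 0.002], [-0.001, 0.004, -1.0]]
wrist_force: [3.8, 3.5, -2.0]
width: 0.0142
grip_force: 12.1
```

```bash
python3 st.py
```

```text
s,z 0.5898 0.1464 w 0.0142 12.1 toolF [-0.5  5.2  2. ]
```

Tracking well (expected s 0.590). Continue.

carry_out --deltas '[[[0, -0.0032, -0.001], [0, 0, 0]], [[0, -0.0033, -0.0008], [0, 0, 0]], [[0, -0.0033, -0.0005], [0, 0, 0]], [[0, -0.0034, -0.0002], [0, 0, 0]], [[0, -0.0034, 0], [0, 0, 0]], [[0, -0.0033, 0.0003], [0, 0, 0]], [[0, -0.0033, 0.0006], [0, 0, 0]], [[0, -0.0033, 0.0008], [0, 0, 0]]]'

```text
clock: 25.53
position: [0.4911, 0.3165, 0.1473]
orientation: [[-0.743, 0.669, 0.004], [0.669, 0.743, 0.002], [-0.001, 0.004, -1.0]]
wrist_force: [3.5, 5.5, -1.9]
width: 0.0143
grip_force: 12.0
```

carry_out --deltas '[[[0, -0.0032, 0.0011], [0, 0, 0]], [[0, -0.0031, 0.0013], [0, 0, 0]], [[0, -0.003, 0.0016], [0, 0, 0]], [[0, -0.0028, 0.0018], [0, 0, 0]]]'

```text
clock: 25.87
position: [0.4832, 0.3076, 0.1416]
orientation: [[-0.743, 0.669, 0.005], [0.669, 0.743, 0.003], [-0.002, 0.005, -1.0]]
wrist_force: [3.5, 5.2, -1.2]
width: 0.0142
grip_force: 11.9
```

```bash
python3 st.py
```

```text
s,z 0.5516 0.1416 w 0.0142 11.9 toolF [0.9 6.3 1.2]
```

carry_out --deltas '[[[0, -0.0022, 0.002], [0, 0, 0]], [[0, -0.0022, 0.0022], [0, 0, 0]], [[0, -0.0021, 0.0024], [0, 0, 0]], [[0, -0.0021, 0.0026], [0, 0, 0]], [[0, -0.0019, 0.0028], [0, 0, 0]], [[0, -0.0017, 0.0029], [0, 0, 0]]]'

```text
clock: 26.37
position: [0.4755, 0.2989, 0.127]
orientation: [[-0.743, 0.669, 0.006], [0.669, 0.743, 0.003], [-0.002, 0.006, -1.0]]
wrist_force: [4.4, 7.4, 0.7]
width: 0.0136
grip_force: 11.8
```

```bash
python3 st.py
```

```text
s,z 0.5399 0.127 w 0.0136 11.8 toolF [ 1.7  8.5 -0.6]
```

carry_out --deltas '[[[0, -0.0014, 0.003], [0, 0, 0]], [[0, -0.0012, 0.0031], [0, 0, 0]], [[0, -0.0009, 0.0032], [0, 0, 0]], [[0, -0.0007, 0.0033], [0, 0, 0]], [[0, -0.0004, 0.0033], [0, 0, 0]], [[0, -0.0001, 0.0034], [0, 0, 0]], [[0, 0, 0], [0, 0, 0]]]'

```text
clock: 26.95
position: [0.4717, 0.2946, 0.1065]
orientation: [[-0.743, 0.669, 0.003], [0.669, 0.743, 0.001], [-0.001, 0.003, -1.0]]
wrist_force: [4.9, 3.7, 0.6]
width: 0.0127
grip_force: 12.0
```

```bash
python3 bar.py | grep -v -e '@@@@@@@@@@@@@@@@@@@@@@@@@@@@@@@@@@@@@@@@@@@@@@@@@@@@@@@@@@@@@@@@@@@@@@@@@' -e '^2[23456]'
```

```text
s,z 0.5342 0.1065 w 0.0127 12.0 toolF [-1.2  6.  -0.6]
201 @@@@@@@@@@@@@@@@@@@@@@@@@@@@@@@@@@@@@@@@@@@@@@@@@@@@@@@@@@@@%@@@@@@@@@@@@@@@@@@@@@@@@@@@@@@@@@@@@@@@@@@@@@@@@@@@@@@@@@@@
207 @@@@@@@@@@@@@@@@@@@@@%%%%%@@@@@@@@@@@@@@@@@@@@@%#+=--::.........:-=*@@@@@@@@@@@@@@@@@@@@@@@@@@@@@@@@@@@@@@@@@@@@@@@@@@@@
210 @@@@@@@@@@@@@@@@@@@@@%@@@%@@@@@@@@@@@@@*:...:::::::::::::::::::::::::.::::.*@@@@@@@@@@@@@@@@@@@@@@@@@@@@@@@@@@@@@@@@@@@@
213 @@@@@@@@@@@@@@@@@@@@@@@@@@@@@@@@@@@@@=.::::::::::.::::::::.:::.:::.::::.::::::%@@@@@@@@@@@@@@@@@@@@@@@@@@@@@@@@@@@@@@@@@
216 @@@@@@@@@@@@@@@@@@@@@@@@@@@@@@@@@@@@+.::::::::::.::.:::.::::::::.::::.:::::.:::%@@@@@@@@@@@@@@@@@@@@@@@@@@@@@@@@@@@@@@@@
219 @@@@@@@@@@@@@@@@@@@@@@@@@@@@@@@@@@@*:.::.:::::::..:::::::..:.:::::::.::::::::::%@@@@@@@@@@@@@@@@@@@@@@@@@@@@@@@@@@@@@@@@
-0.025 w 48.5 row 225.6 | -0.02 w 46.5 row 220.4 | -0.015 w 44.7 row 215.6 | -0.01 w 43.0 row 211.2 | -0.005 w 41.5 row 207.1 | 0 w 40.0 row 203.3 | 0.005 w 38.6 row 199.7 |
```

Port up again (bar z ≈0.1125, angle ≈ −0.06). I'll release gently and rise to the pose of the earlier look, to compare the drum's contents in code.

carry_out --deltas '[[[0, 0.001, 0], [0, 0, 0]], [[0, 0, 0], [0, 0, 0]], [[0, 0, 0], [0, 0, 0]], [[0, 0, 0], [0, 0, 0]], [[0, 0, 0], [0, 0, 0]], [[0, 0, 0], [0, 0, 0]]]' --jaw 0.5

```text
clock: 27.5
position: [0.4714, 0.295, 0.1059]
orientation: [[-0.743, 0.669, -0.0], [0.669, 0.743, -0.0], [0.0, -0.0, -1.0]]
wrist_force: [-1.2, -0.4, -0.5]
width: 0.0437
grip_force: 0.0
```

carry_out --deltas '[[[0, 0, -0.01], [0, 0, 0]], [[0, 0, -0.025], [0, 0, 0]], [[0, 0, -0.03], [0, 0, 0]], [[0, 0, -0.03], [0, 0, 0]], [[0, 0, -0.03], [0, 0, 0]], [[-0.002, 0, -0.03], [0, 0, 0]], [[0, 0, -0.02], [0, 0, 0]], [[0, 0, 0], [0, 0, 0]]]'

```text
clock: 28.17
position: [0.4739, 0.2941, 0.2862]
orientation: [[-0.743, 0.669, 0.008], [0.669, 0.743, 0.003], [-0.004, 0.008, -1.0]]
wrist_force: [-0.3, -0.3, 0.7]
width: 0.0439
grip_force: 0.0
```

```bash
python3 - <<'E'
from h import *
o=monitor.get_obs();print(o['position'],o['clock'],o['width'])
save("wrist","w8")
a=cv2.imread('pics/w4.png',0);b=cv2.imread('pics/w8.png',0)
print("bar: dark cols/rows"); 
for im in(a,b):
    m=im[200:345,385:430]<45;r=np.where(m.sum(1)>15)[0];print(r.min()+200,r.max()+200,np.where(m.sum(0)>50)[0][[0,-1]]+385)
for v in range(376,454,4): print(v,''.join(' .:-=+*#%@'[int(x)*10//256] for x in a[v,405:490:2]),'|',''.join(' .:-=+*#%@'[int(x)*10//256] for x in b[v,405:490:2]))
E
```

```text
[0.47390186 0.2940644  0.28615304] 28.1667 0.04388304255555664
bar: dark cols/rows
226 331 [397 422]
223 327 [394 419]
376 =-=+***--**=-----------------::::--------.. | .:***=------------------:::::::::::::::::..
380 ..-**+*-=------------------::::::::::::::.. | ..=*=-------------------::::::::::::::::...
384 ...+*+=-------------------:::::::::::::::.. | ..==--------------------::::::::::::::::...
388 ::.++---------------------::::::::::::::... | .:+----------------------::::::::::::::::..
392 ...+=---------------------::::::::::::::... | %*+=------------------------::::::::::::...
396 =*#*=----------------------:::::::::::::... | %*++=-----------------------------------:..
400 %%%*==--------------------------::::::::... | %%%*+++=--------------------------------...
404 %%%#*++---------------------------------... | %%%*+*+**+=-----------------------------...
408 %%%%%++++=------------------------------... | %%@++*##****#*=-------------------------...
412 %%%%%+******+---------------------------. . | %%%*+**##***######**=-------------------...
416 %%%%#**###***###+--------------------
[... 198 characters left out ...]
:::**###***###########+--::=%######%%#%-  
428 :::::***###*####*######**%@@@%*---+=-*-::.  | -:::-**##***###########++*=:+%#####%####*. 
432 :----***###*#########%#+++=-:=====+**=***-. | :-:::+###***###########+++=:+%#####%####*-.
436 ::::::+*##**###########++*=---+++=--=++*#+: | -----+###***###########++*=-+%#####%####%#:
440 ::::::+*##**###########*=+=--=++==*+=+++**= | %%%%%#*##***###########++*-:+%#####%#####@*
444 %%%%%%#*###*###########++*=-:=+=*####+++++= | %%%%%#*##***###########++*=:+##****######%#
448 %%%%%%#*###*###########++*=-=##%######%###% | %%%%%#*##***###########++*-----------:::::-
452 %%%%%%#*##**#########%#++*=-===------==+*## | %%%%%#####**###***####*++*-----------------
```

```bash
python3 - <<'E'
from h import *
O=np.array([.5785,.2555,0]);ex=np.array([.6675,.7446,0]);ey=np.array([-.7446,.6675,0])
for n in("scene","side"):
    C=cam(n);c=C[2];d=c-O;d/=np.linalg.norm(d);el=np.degrees(np.arcsin(d[2]));print(n,c.round(2),'elev',el.round(1),'dir in stand',d@ex,d@ey)
    print({k:proj(C,O+k[0]*ex+k[1]*ey+[0,0,k[2]])[0].round(0).tolist() for k in[(-.038,0,.028),(-.03,0,.011),(-.015,0,.011),(0,0,.011),(.02,0,.011),(.04,0,.028),(0,0,.074)]})
E
```

```text
scene [ 0.15 -0.43  0.65] elev 38.7 dir in stand -0.7687066824099238 -0.13505180655797328
{(-0.038, 0, 0.028): [224.0, 174.0], (-0.03, 0, 0.011): [225.0, 177.0], (-0.015, 0, 0.011): [226.0, 173.0], (0, 0, 0.011): [226.0, 170.0], (0.02, 0, 0.011): [227.0, 165.0], (0.04, 0, 0.028): [228.0, 156.0], (0, 0, 0.074): [226.0, 151.0]}
side [ 0.24 -0.74  0.54] elev 27.1 dir in stand -0.8203507892727251 -0.34664995458961523
{(-0.038, 0, 0.028): [246.0, 189.0], (-0.03, 0, 0.011): [247.0, 193.0], (-0.015, 0, 0.011): [249.0, 191.0], (0, 0, 0.011): [251.0, 189.0], (0.02, 0, 0.011): [253.0, 186.0], (0.04, 0, 0.028): [256.0, 179.0], (0, 0, 0.074): [251.0, 170.0]}
```

```bash
python3 - <<'E'
from plan import *
plan([.4985,.166,.286],48,14)
E
```

```text
[-0.0074, -0.0056, -0.0002] -0.1122
[-0.0068, -0.0064, -0.0002] -0.1122
[-0.006, -0.0071, -0.0002] -0.1122
[-0.0052, -0.0077, -0.0002] -0.1122
[-0.0043, -0.0083, -0.0002] -0.1122
[-0.0033, -0.0087, -0.0002] -0.1122
[-0.0023, -0.009, -0.0002] -0.1122
[-0.0013, -0.0092, -0.0002] -0.1122
[-0.0003, -0.0093, -0.0002] -0.1122
[0.0008, -0.0093, -0.0002] -0.1122
[0.0018, -0.0091, -0.0002] -0.1122
[0.0028, -0.0089, -0.0002] -0.1122
[0.0038, -0.0085, -0.0002] -0.1122
[0.0047, -0.008, -0.0002] -0.1122
```

carry_out --deltas '[[[-0.0074, -0.0056, 0], [0, 0, -0.112]], [[-0.0068, -0.0064, 0], [0, 0, -0.112]], [[-0.006, -0.0071, 0], [0, 0, -0.112]], [[-0.0052, -0.0077, 0], [0, 0, -0.112]], [[-0.0043, -0.0083, 0], [0, 0, -0.112]], [[-0.0033, -0.0087, 0], [0, 0, -0.112]], [[-0.0023, -0.009, 0], [0, 0, -0.112]], [[-0.0013, -0.0092, 0], [0, 0, -0.112]]]'

```text
clock: 28.88
position: [0.4868, 0.2201, 0.2796]
orientation: [[-0.986, -0.168, -0.003], [-0.168, 0.986, -0.001], [0.003, -0.0, -1.0]]
wrist_force: [0.0, -0.2, 0.8]
width: 0.044
grip_force: 0.0
```

carry_out --deltas '[[[-0.0003, -0.0093, 0], [0, 0, -0.112]], [[0.0008, -0.0093, 0], [0, 0, -0.112]], [[0.0018, -0.0091, 0], [0, 0, -0.112]], [[0.0028, -0.0089, 0], [0, 0, -0.112]], [[0.0038, -0.0085, 0], [0, 0, -0.112]], [[0.0047, -0.008, 0], [0, 0, -0.112]], [[0, 0, 0.025], [0, 0, 0]], [[0, 0, 0.025], [0, 0, 0]]]'

```text
clock: 29.55
position: [0.4978, 0.1654, 0.23]
orientation: [[-0.671, -0.741, 0.001], [-0.741, 0.671, 0.0], [-0.0, -0.0, -1.0]]
wrist_force: [0.3, -0.6, -0.7]
width: 0.0441
grip_force: 0.0
```

carry_out --deltas '[[[0, 0, 0.025], [0, -0.104, 0]], [[0, 0, 0.025], [0, -0.104, 0]], [[0, 0, 0], [0, -0.104, 0]], [[0, 0, 0], [0, -0.104, 0]], [[0, 0, 0], [0, -0.104, 0]], [[0, 0, 0], [0, 0, 0]]]'

```text
clock: 30.05
position: [0.4975, 0.1671, 0.1791]
orientation: [[-0.585, -0.74, 0.332], [-0.641, 0.673, 0.37], [-0.497, 0.004, -0.868]]
wrist_force: [0.3, -0.1, -0.1]
width: 0.0445
grip_force: 0.0
```

```bash
python3 - <<'E'
from h import *
o=monitor.get_obs();print(o['position'],o['clock'],np.round(o['wrist_force'],1));im=cams.read_camera("wrist");cv2.imwrite('pics/w9.png',im[...,::-1])
C=cam("wrist",o);O=np.array([.5785,.2555,0]);ex=np.array([.6675,.7446,0]);ey=np.array([-.7446,.6675,0])
for k in[(-.038,.038,.028),(-.038,-.038,.028),(-.03,0,.011),(0,0,.011),(.03,0,.011),(.045,.038,.028),(.045,-.038,.028),(-.02,0,.085)]: print(k,proj(C,O+k[0]*ex+k[1]*ey+[0,0,k[2]])[0].round(0).tolist())
g=cv2.cvtColor(im,cv2.COLOR_RGB2GRAY)
for v in range(140,250,3): print(v,''.join(' .:-=+*#%@'[min(9,int(x)//20)] for x in g[v,190:340:1]))
E
```

```text
[0.49748836 0.16705244 0.17906166] 30.05 [ 0.3 -0.1 -0.1]
(-0.038, 0.038, 0.028) [304.0, 173.0]
(-0.038, -0.038, 0.028) [219.0, 173.0]
(-0.03, 0, 0.011) [262.0, 167.0]
(0, 0, 0.011) [262.0, 190.0]
(0.03, 0, 0.011) [262.0, 210.0]
(0.045, 0.038, 0.028) [298.0, 230.0]
(0.045, -0.038, 0.028) [227.0, 231.0]
(-0.02, 0, 0.085) [262.0, 236.0]
140 @@@@@@@@@@@@@@@@@@@@@@@@@@@@@@@@@@@@@@@@@@@@@@@@@@@@@@@@@@@@@*.:::::::::::::@@@@@@@@@@@@@@@@@@@@@@@@@@@@@@@@@@@@@@@@@@@@@@@@@@@@@@@@@@@@@@@@@@@@@@@@@@
143 @@@@@@@@@@@@@@@@@@@@@@@@@@@@@@@@@@@@@@@@@@@@@@@@@@@@@@@@@@@@@*::::::::::::::@@@@@@@@@@@@@@@@@@@@@@@@@@@@@@@@@@@@@@@@@@@@@@@@@%@@@*=%*=%@@@@@@@@@@@@@@@
146 @@@@@@@%=::::::::::+@@@@@@@@@@@@@@@@@@@@@@@@@@@@@@@@@@@@@@@@@#::::::::::::::@@@@@@@@@@@@@@@@@@@@@@@@@@@@@@@@@@@@@@@@@@@@@@@#:::---------:=@@@@@@@@@@@@
149 @@@@@@=:::-:----::::-@@@@@@@@@@@@@@@@@@@@@@@@@@@@@@@@@@@@@@@@%:::::::::::::-@@@@@@@@@@@@@@@@@@@@@@@@@@@@@@@@@@@@@@@@@@@@@@@=:-----:------:+@@@@@@@@@@@
152 @@@@@*-------------::-@@@@@@@@@@@@@@@@@@@@@@@@@@%@@%@@@*===++-::::::::::::::=+=======@@@@@@@@@@@@@@@@@@@@@@@@*@@@@@@@@@@@%=:---==========-=
[... 4271 characters left out ...]
#####################################*=======@@@@@@*:...:.......::....:::...::::
239 ::::::::::::::::::::::...@@@@*======*##############%%##%%#%#%%###%%%%%%%%%#%##%#%#%##########################+=====-@@@@@*.........:.:...:::::.:::.:.:
242 ::::::::::::::::.:::.::..@@@#======+#############################################%%#######%####%#%#%#%%%%####+======*@@@@*..............:.....::.::...
245 ::::::::::.::::.:::.:.:..#@@+============*###########%#%######%####%#%#%#####%##%#%##%###################+===========@@@@=.....................::.:.::
248 .::::::.:.:::.::::.:.....#@#++=+==*#%%%%%%%%%%%%%%%%%%%%%%%%%%%%%%%%%%%%%%%%%%%%%%%%%%%%%%%%%%%%%%%%%%%%%###%#+==+++=#@@@=........................:...
```

```bash
python3 - <<'E'
import cv2,numpy as np
g=cv2.imread('pics/w9.png',0).astype(float);r=g[172:230,218:304];print(np.percentile(r,[5,25,50,75,95]))
for v in range(172,231,2):
    print(v,''.join(' .:-=+*#%@'[int(np.clip((x-46)/3,0,9))] for x in cv2.GaussianBlur(g,(3,3),0)[v,214:306]))
E
```

```text
[ 62.  66.  68.  71. 161.]
172 @@@@@@@@@@@@@@@@@@@@@@@@@@@@@@@@@@@@@@@@@        *@@@@@@@@@@@@@@@@@@@@@@@@@@@@@@@@@@@@@@@@@@
174 @@@@@@@@@@@@@@@@@@@@@@@@@@@@@@@@@@@@@@@@@@@@@@@@@@@@@@@@@@@@@@@@@@@@@@@@@@@@@@@@@@@@@@@@@@@@
176 @@@@@*#@@@@@@@@@%#############*****##****#*****###****######**#**##############@@@@@##@@@@@@
178 @@@@@##@@@@@@@@@%#####%%####%####*#####*###****###**###########*#########%%%%%@@@@@@*@@@@@@@
180 @@@@@#*@@@@@@@@@%##%%%%%##########**###**#########**#####################%%%%%@@@@@@+@@@@@@@
182 @@@@@%+@@@@@@@@@@@##############***####***####*###*######################%%%#%#@@@@#+@@@@@@@
184 %@@@@%*@@@@@@@@@@@%%#############***###**####*###****#####***############%%%######*+*@@@@@@@
186 *@@@@@*%@@@@@####%%###########*****###***####****#**#####**#*****######*#%%%##%%%#*+#@@@@@@@
188 +@@@@@##@@@@@%%##################**####***##*********#####***###*###**###%###%####++@@@@@@@@
190 *@@@@@%*@@@@##%###########**####***************#*******##********####*###%%#%%###*+=@@@@@@@@
192 #%@@@@%**#%%#%%#######*#######*****************#********+******+**#****##########*++@@@@@@@@
194 *-
[... 1136 characters left out ...]
########*++@@@-      
218 #***+@@@@@#@@@@@@@@###############################*********#######**##########%%*@@@@#      
220 .... #@@@@%@@@@@@@@###################*####******#********####*****###**##**###%#@@@@=      
222 ..:. -@@@@@@@@@@@@%%####%%######################################**############%%@@@@@-      
224 ####+-@@@@@@@@@@@@%%%%###%###################################*#################%@@@@@+:...::
226 @@@@#+@@@@@%%@@@@%%%%##%%####%##%###%%%####################%##################%%@@@@@##%%%%%
228 @@@@@%@@@@@@@@@@@@@@@@@%%%%%%%@@@@%%%%%%%%%%%%%%%%%%%%%%%%%%%%%%%%%%%%%%%%%%%##@@@@@@%%%%%%%
230 @@@@@@@@@@@@@@@@@@@@@@@@@@@@@@@@@@@@@@@@@@@@@@@@@@@@@@@@@@@@@@@@@@@@@@@@@@@@@@@@@@@@@@@@@@@@
```

Four ball signatures are visible inside the pan: highlights at (252,197), (272,197) and (268,211), plus a sunlit ball at (228,213). The drum is empty with its port up, and the arm is clear.

```bash
python3 -c "
from station import sign_off,monitor
print(monitor.get_obs()['clock']);print(sign_off())"
```

```text
30.1
the job is handed in; nothing more can be done
None
```

I handed the job in at 30.1 s. By my measurements the pan is home at the rear bar, the drum's port is up within about 0.1 rad, and the arm is clear. The last wrist image shows what I read as all four balls in the pan, but I saw that only as highlights in its shadow. The beakers were not re-checked at the end.

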